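Clamp the stand and hold the heel bone over its pin

ROBOT

A 6-joint arm with a two-finger parallel gripper is mounted at the origin on the work surface. World frame = base frame: x ahead of the robot, y to its left, z up, the work surface at z = 0. Lengths are in m, angles in degrees, forces in N, time in s.
With the tool pointing down it reaches from about 0.375 to 0.9 m from the base axis. Payload 3.1 kg.
Tool frame: the origin (TCP) lies on the front face of the gripper's body, between the roots of the fingers; the fingertips stand bot.nose_length ahead of it and the grasp point (between the pads) lies 54 mm ahead of it (bot.nose_length is the distance from the TCP to the fingertips, in m); y points along the fingers, z is the direction in which the jaws open and shut, and the axes are right-handed (so a half turn about y gives the same grasp; the last joint's range is limited). The gripper opens to 85 mm and grips with 20 to 120 N. Pads are 22 mm wide; open, the fingers measure 114 mm over their backs; the gripper's body (76 mm by 85 mm) begins 54 mm behind the grasp point. The pads swing forward as they close: fully open they stand 13 mm farther back than shut.
Start: joints at [60.762, 30.224, 82.088, -0, 67.689, -10.227], TCP at [0.204, 0.591, 0.304] pointing down, gripper open.
Joint ranges: [-176.69, 176.69], [-43.24, 126.21], [12.49, 139.97], [-82, 262], [0, 151.66], [-163.58, 163.58]. Speed limits (degrees/s): [159.86, 159.86, 180, 180, 180, 180].

INTERFACE

Orientations are given as a 3x3 rotation matrix whose columns are the frame's x, y, z axes.
In Python, from plant import bot gives the robot as it stands.
- The arm moves only by the tool step_arm, never from a script. Its argument "increments" is a list of rows, each a list of 3 entries, a list of its own where there are three numbers: the shift along the tool's x, y, z in mm, then the turn, a rotation vector about the tool's x, y, z in rad, then the closure, from -1 (fully open) to 1 (shut). In form: [[[tx, ty, tz], [ax, ay, az], jaw], ...]. A call has 1 to 12 rows; each row is the pose to reach, as a shift and turn from the pose measured when the call began, along the tool's axes at that moment; what a row does not reach only later rows make up. A row lasts 1/12 s, in which the tool goes at most 41.7 mm and 7.16 degrees, less where a joint would pass 70% of its speed; a pose out of reach is approached as far as the arm can. A call with a gripper value outside its range is refused whole. The fingers move at their own pace and stop on an object; the grip force is fixed at half the most. Time passes only in rows, so rows that repeat a pose let the fingers close. It gives the time, the measured TCP pose, the force and the opening at its end, in the units of the state.
- bot.get_obs(): the state, without advancing time (a new reading comes with each control period).
- bot.camera(name): name is "side" or "top" or "wrist"; returns a dict with "color" (400x640x3 uint8, red, green, blue), "z_map" (400x640 float32, m along the optical axis (not along the pixel's ray), 0 where there is no reading), "fov_y" (degrees; the focal length in pixels is half the picture's height over the tangent of half this angle, whatever the lens; pixels are square), "cx", "cy" (the principal point, pixels), "T" (4x4, takes a point from camera to world coordinates). Camera axes: x right, y down, z forward; pixel columns grow to the right and rows downward; lengths in m; the calibration is good to about 2 mm. The wrist camera is an equidistant fisheye: a pixel r from the principal point sees the ray r / f radians off the axis. A picture is of the moment at which its call begins.
- bot.hand_in(): hands the job in, once; it reports no verdict.
The state is a dict: "time": time; "qpos": joint angles; "qvel": joint speeds; "joint_efforts": joint torques, N m; "ee_pos": TCP position; "tcp_rot": TCP orientation; "ft_force": force on the tool from outside, world axes, zero at the start; "wrist_torque": the same for the moment, N m; "grip_width": finger opening in m.
Only numpy, scipy, OpenCV 4.12 (cv2) and the standard library are available. Lean on these libraries where they do the work, as an engineer would, in place of code of your own. Each camera call takes 0.05 s, during which the arm holds its last target.

TASK

The heel bone is about to be glued onto its display stand. First turn the bench clamp's crank clockwise (seen from above) until it stops, so that the pad presses the stand's base firmly onto the counter; then pick up the resin heel bone and carry it over the tray of ribs to the stand. Finish still holding the bone upright in the gripper, hovering still about 1 cm above the stand's steel pin with the bore in its underside centred over the pin and its length along the length of the base, without ever touching the stand with it; leave the rib tray untouched and do not shift the stand or the other things on the counter.

Things in the scene. Friction and masses are not known exactly. Their poses are not given: they have to be found in the camera images.
- crank (a joint): Angle of the clamp's crank in rad; grows as it turns clockwise seen from above. Starts between 1.5 and 5.5; the pad meets the stand's base near 7.9 and the crank reaches its end stop at 11.0, where the sprung pad presses with about 12 N; from about 10 on it is firmly clamped. One turn lowers the pad by 8 mm. It stays where it is left; turning it takes 2 to 4 N at the knob.
- crank_axis (a point): Point on the crank's vertical turning axis, on the top of the steel crank arm's level, 118 mm above the counter. The clamp is a grey painted C-shaped iron frame bolted to the counter; its column (26 x 34 mm) stands 83 mm from this axis on the side away from the stand's pin, and its top is 105 mm above the counter, below the crank.
- crank_knob (a point): Centre of the top of the crank's knob: an upright beech cylinder, 16 mm diameter, 44 mm tall (118 to 162 mm above the counter), 40 mm from the crank axis. It can be gripped from above and led round in a horizontal circle of 40 mm radius; it spins freely on its spindle, so the gripper may keep its heading.
- pad: The clamp's round rubber pressure pad, 32 mm diameter, under the crank axis; it slides straight down as the crank turns, and is sprung (3 N per mm, about 4 mm squeezed at the crank's end stop). Origin on the crank axis, at counter level (0 to 14 mm below it as the clamp closes); the pad's face is 32 mm above the origin.
- stand: Loose beech display stand, 0.4 kg: base board 220 mm (x) x 80 mm (y) x 22 mm, lying on the counter with one end under the clamp pad, and a round post (20 mm diameter, foot 36 mm) on the other half, its axis 60 mm from the base's centre towards -x, rising to 85 mm above the counter, with a steel pin on top. Origin: centre of the base's underside; x along the base's length, pointing from the post to the clamp; z up.
- pin_tip (a point): Top of the steel pin (8 mm diameter, 30 mm long) on the stand's post, 115 mm above the counter. Axes as the stand's.
- heel_bone: Cream resin heel bone lying upright on the counter, 91 mm long (x), 42 mm wide at its bulky heel end (-x), about 49 mm high, 0.08 to 0.17 kg. Its waist, from x = -18 to +19 mm, is 34 mm wide (y) with flat upright sides, good to grip, from the underside to 45 mm up. Origin: centre of the waist's underside, which is the mouth of a 14 mm bore, 15 mm deep, that runs up into it; z up. Heel end reaches x = -48 mm, front end x = +43 mm.
- rib_tray: Galvanised open tray fixed on the counter between the bone and the stand, 300 mm (x) x 75 mm (y) x 60 mm high, full of arched plastic ribs that stand up to 123 mm above the counter. Origin: centre of its underside, x along its length.
- kidney_dish: White enamel kidney dish, loose, about 230 x 125 mm, 38 mm high; bystander. Origin inside its outline at its underside.
- bulb_holder: Small brass bayonet-socket bulb holder, loose, standing upright, 38 mm diameter, 44 mm high; bystander. Origin: centre of its underside.
- skull_stand: Beech skull stand, loose: round base 120 mm diameter, 142 mm high post with a round cap; bystander. Origin: centre of its underside.
Things that resemble listed ones, but are neither listed nor needed, are in the scene too. Of the things like the part that bears crank, leave any that is green, purple or yellow; of the rest the larger one is meant.

How it is judged (in metres and radians):
On the way, in this order (a step that is already met when the one before it is completed fails the run):
1. the clamp pad presses the stand's base with over 6 N, with the bone still on the counter (contact force between pad and stand above 6 N and height (world z) of heel_bone below 0.02 m), for 0.2 s.
2. the bone is held in the gripper, lifted higher than the ribs (height (world z) of heel_bone above 0.115 m and contact force between the fingers and heel_bone above 1 N), for 0.1 s.
At the end, for the whole second after the job is handed in: Pad presses stand over 6 N, stand within 15 mm of its start; bone held by the fingers, still, not touching the stand, bore mouth 3-18 mm above the pin tip and within 6 mm sideways, length within 0.15 rad of the base's (either way round), upright within 0.12 rad (contact force between pad and stand above 6 N and contact force between the fingers and heel_bone above 1 N and contact force between heel_bone and stand below 0.1 N and z of heel_bone in the frame of pin_tip between 0.003 and 0.018 m and horizontal distance between heel_bone and pin_tip below 0.006 m and angle between the x axis of heel_bone and the x axis of stand, either way round below 0.15 rad and angle between heel_bone's own z axis and vertical below 0.12 rad and linear speed of heel_bone below 0.02 m/s and distance of stand from where it was at the start of the episode below 0.015 m); the arm keeps its last pose, push and grip.
It fails at once if the bone touches the stand (over 0.5 N) (contact force between heel_bone and stand above 0.5 N).
It fails at once if the rib tray or its ribs are touched (over 1 N) (contact force between rib_tray and anything else above 1 N).
It fails at once if the stand is shifted by more than 20 mm (distance of stand from where it was at the start of the episode above 0.02 m).
It fails at once if the kidney dish, bulb holder or skull stand is shifted by more than 20 mm or tipped (distance of any of kidney_dish, bulb_holder, skull_stand from where it was at the start of the episode above 0.02 m or angle between any of kidney_dish, bulb_holder, skull_stand's own z axis and vertical above 0.3 rad).
It also fails if it takes over 72 s, if anything falls off the work surface, if the arm or the gripper's body presses on something with over 40 N, if the wrist force passes 120 N, or if a joint passes its speed limit or range.

## Working session

There is one attempt and no reset: what is moved stays moved. The work goes in short steps, Python scripts to look and compute and a tool call to move; the robot and the scene stay as the last step left them, time stands still between calls to the robot, and variables do not carry over. Pictures are saved under pics/ and viewed, and the job is handed in when it is done.

Besides the shell and the picture viewer there is one more tool, called after "Request:" as name(argument=value, ...), one argument or row to a line, values as JSON. step_arm: Moves the arm, as the interface text tells. Its arguments: {"type":"object","properties":{"increments":{"type":"array"}},"required":["increments"]}

```bash
mkdir -p pics; ls
cat > h.py <<'E'
import numpy as np, cv2
from plant import bot
def shot(n,tag):
    c=bot.camera(n); cv2.imwrite(f'pics/{tag}.png',c['color'][:,:,::-1]); np.savez(f'{tag}.npz',**c); return c
def load(tag): return dict(np.load(f'{tag}.npz'))
def foc(c): return 200/np.tan(np.radians(float(c['fov_y']))/2)
def pts(c):
    f=foc(c); z=c['z_map']; v,u=np.mgrid[:400,:640]
    P=np.stack([(u-c['cx'])/f*z,(v-c['cy'])/f*z,z],-1)
    return P@c['T'][:3,:3].T+c['T'][:3,3]
E
python3 - <<'E'
from h import *
for n in ['side','top','wrist']:
    c=shot(n,n+'0'); print(n,c['fov_y'],c['cx'],c['cy'],np.round(c['T'],3).tolist())
o=bot.get_obs(); print(o); print(bot.nose_length)
E
```

```text
pics
side 49.611684180321646 317.3551998116585 203.38171801442417 [[0.926, -0.208, 0.316, 0.103], [-0.378, -0.505, 0.776, -0.991], [-0.001, -0.838, -0.546, 0.788], [0.0, 0.0, 0.0, 1.0]]
top 49.6003327852417 304.18939947689364 193.68132356264357 [[0.006, -0.985, 0.171, 0.302], [-1.0, -0.003, 0.017, -0.052], [-0.016, -0.171, -0.985, 1.42], [0.0, 0.0, 0.0, 1.0]]
wrist 65.70646984690485 318.63173890887066 195.62133341379 [[0.325, 0.905, 0.274, 0.135], [0.946, -0.31, -0.096, 0.614], [-0.001, 0.29, -0.957, 0.371], [0.0, 0.0, 0.0, 1.0]]
{'time': 0.15, 'qpos': array([ 6.07641547e+01,  3.02685459e+01,  8.21389850e+01, -1.27485573e-03,
        6.76885654e+01, -1.02266157e+01]), 'qvel': array([ 0.00039378, -0.25084591, -0.18821854,  0.0327201 ,  0.06221267,
       -0.06211029]), 'joint_efforts': array([ 1.12662874e-03, -4.42746055e+01, -1.78276223e+01, -1.37238426e-04,
        5.60012937e-03, -3.01644218e-05]), 'ee_pos': array([0.2033366 , 0.59055477, 0.30314183]), 'tcp_rot': array([[ 9.45468764e-01, -8.01189906e-04,  3.25711796e-01],
       [-3.25712663e-01, -1.47360349e-03,  9.45467657e-01],
       [-2.77529104e-04, -9.99998593e-01, -1.65420377e-03]]), 'ft_force': array([ 0.91905834, -1.16937238, -0.03730528]), 'wrist_torque': array([0.00574653, 0.03252902, 0.0070022 ]), 'grip_width': 0.08531825228664602}
0.0726
```

View pics/side0.png

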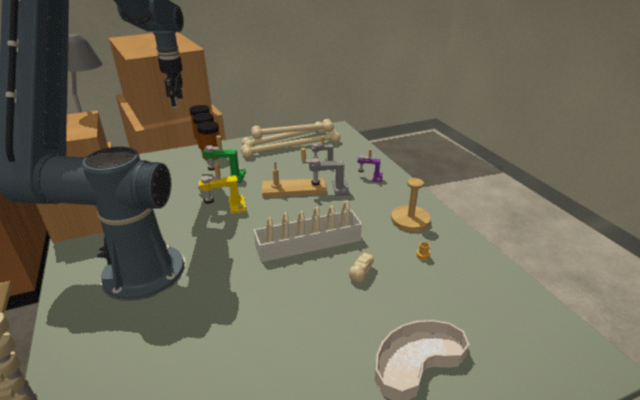

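View pics/top0.png

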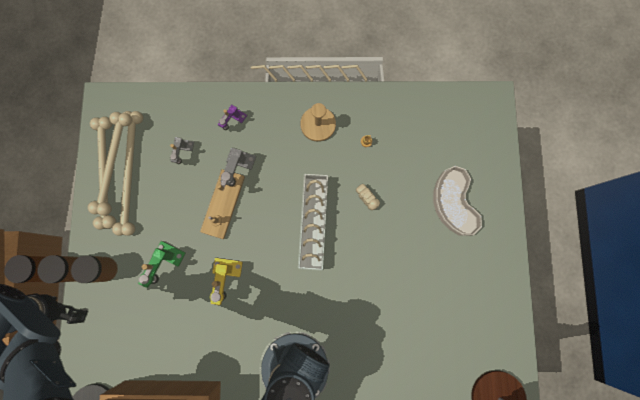

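View pics/wrist0.png

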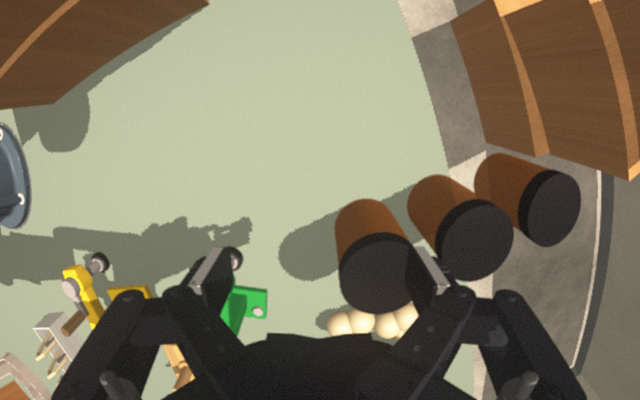

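Run:
```python
from h import *
c=load('top0'); P=pts(c)
im=c['color'][:,:,::-1]
cv2.imwrite('pics/z1.png',cv2.resize(im[135:245,190:330],None,fx=5.5,fy=5.5,interpolation=cv2.INTER_CUBIC))
cv2.imwrite('pics/z2.png',cv2.resize(im[165:235,330:410],None,fx=8,fy=8,interpolation=cv2.INTER_CUBIC))
s=load('side0')['color'][:,:,::-1]
cv2.imwrite('pics/z3.png',cv2.resize(s[130:230,240:370],None,fx=6,fy=6,interpolation=cv2.INTER_CUBIC))
for u,v in [(222,207),(230,180),(235,160),(368,196),(340,200),(314,222),(319,107)]: print(u,v,P[v,u].round(3))
```

```text
222 207 [0.5   0.241 0.021]
230 180 [0.572 0.201 0.107]
235 160 [0.638 0.189 0.1  ]
368 196 [ 0.533 -0.233  0.048]
340 200 [ 0.527 -0.146  0.005]
314 222 [ 0.454 -0.061 -0.001]
319 107 [ 0.302 -0.052  1.42 ]
```

View pics/z1.png

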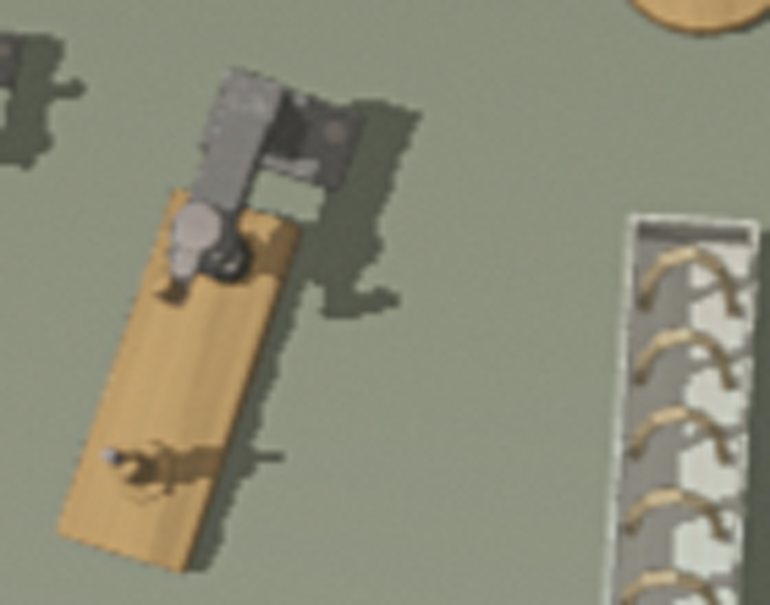

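View pics/z2.png

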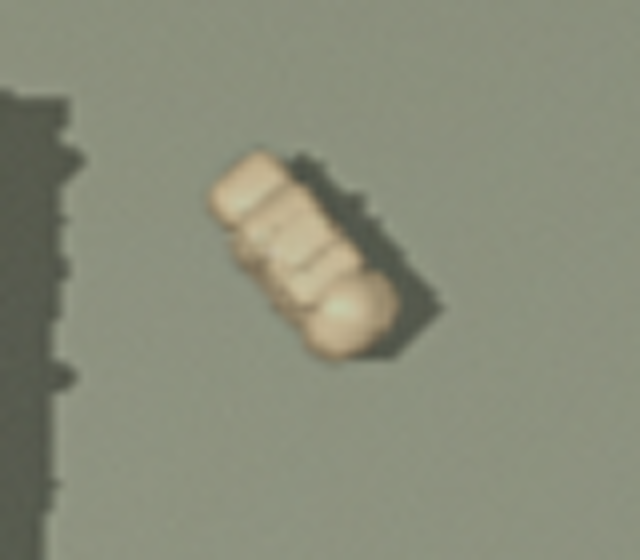

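View pics/z3.png

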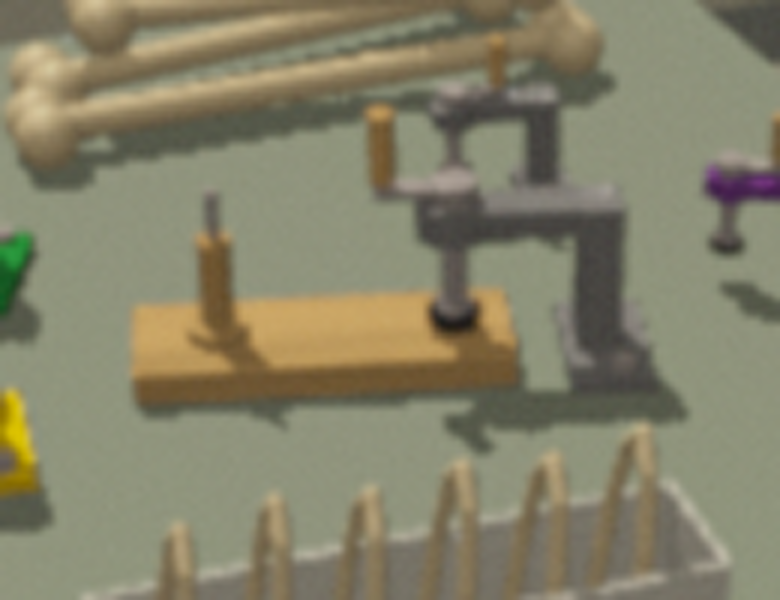

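```bash
cat >> h.py <<'E'
def ray(c,u,v,z):
    f=foc(c); d=c['T'][:3,:3]@np.array([(u-c['cx'])/f,(v-c['cy'])/f,1]); o=c['T'][:3,3]
    return o+d*(z-o[2])/d[2]
def rect(c,mask,z):
    cs,_=cv2.findContours(mask.astype(np.uint8),cv2.RETR_EXTERNAL,cv2.CHAIN_APPROX_NONE)
    k=max(cs,key=cv2.contourArea)[:,0]
    w=np.array([ray(c,u,v,z)[:2] for u,v in k],np.float32)
    return cv2.minAreaRect(w*1000)
E
python3 - <<'E'
from h import *
for t in ['top0','side0']:
    c=load(t); P=pts(c); x,y,z=P[...,0],P[...,1],P[...,2]
    hsv=cv2.cvtColor(c['color'],cv2.COLOR_RGB2HSV); H,S,V=cv2.split(hsv)
    reg=(abs(x-.54)<.16)&(abs(y-.21)<.11)&(c['z_map']>0)
    m=reg&(abs(z-.022)<.006)&(S>90)
    print(t,'base',m.sum(),rect(c,m,.022), 'zmed',np.median(z[m]))
    for lo,hi in [(.08,.104),(.104,.125),(.125,.175)]:
        k=reg&(z>lo)&(z<hi); q=P[k]
        print(lo,k.sum(), q.mean(0).round(3) if len(q) else '')
        if lo>.1: print(np.round(q,3).tolist()[:40])
    reg=(abs(x-.535)<.06)&(abs(y+.235)<.06)&(z>.008)&(c['z_map']>0)
    print('bone',reg.sum(),rect(c,reg,.035),P[reg].max(0))
    reg=(abs(x-.45)<.2)&(abs(y+.06)<.07)&(z>.05)&(c['z_map']>0)
    print('tray',reg.sum(),P[reg].min(0),P[reg].max(0))
c=load('side0'); print(ray(c,303.3,148.3,.162),ray(c,303.5,160.5,.118), ray(c,240+212/6,130+193/6,.115))
print(ray(load('top0'),190+112/5.5,135+457/5.5,.115), 'axis',ray(load('top0'),190+198/5.5,135+222/5.5,.118),ray(c,240+452/6,130+182/6,.118))
E
```

```text
top0 base 1191 ((511.8079833984375, 240.45062255859375), (80.18283081054688, 217.7815399169922), 73.48666381835938) zmed 0.02135069850120286
0.08 213 [0.607 0.202 0.098]
0.104 256 [0.6   0.206 0.111]
[[0.674, 0.195, 0.109], [0.671, 0.195, 0.11], [0.671, 0.192, 0.109], [0.67, 0.188, 0.111], [0.671, 0.186, 0.108], [0.669, 0.192, 0.104], [0.668, 0.186, 0.106], [0.668, 0.182, 0.108], [0.668, 0.173, 0.108], [0.666, 0.195, 0.105], [0.665, 0.192, 0.107], [0.665, 0.189, 0.108], [0.665, 0.186, 0.106], [0.665, 0.176, 0.107], [0.661, 0.201, 0.109], [0.662, 0.192, 0.107], [0.663, 0.186, 0.104], [0.662, 0.182, 0.108], [0.662, 0.179, 0.105], [0.659, 0.204, 0.106], [0.658, 0.201, 0.109], [0.659, 0.192, 0.104], [0.658, 0.188, 0.108], [0.656, 0.198, 0.104], [0.656, 0.195, 0.106], [0.656, 0.192, 0.104], [0.655, 0.185, 0.109], [0.656, 0.182, 0.106], [0.655, 0.179, 0.108], [0.653, 0.204, 0.105], [0.652, 0.197, 0.108], [0.652, 0.192, 0.106], [0.653, 0.182, 0.104], [0.649, 0.204, 0.106], [0.649, 0.198, 0.106], [0.648, 0.194, 0.109], [0.649, 0.191, 0.108], [0.65, 0.182, 0.104], [0.649, 0.179, 0.107], [0.64
[... 2976 characters left out ...]
], [0.541, 0.227, 0.14], [0.543, 0.223, 0.142], [0.542, 0.212, 0.147], [0.548, 0.217, 0.144], [0.551, 0.217, 0.143], [0.541, 0.227, 0.136], [0.542, 0.22, 0.14], [0.543, 0.213, 0.143], [0.547, 0.217, 0.14], [0.551, 0.216, 0.14], [0.54, 0.225, 0.134]]
bone 467 ((531.4840698242188, -245.00743103027344), (114.30775451660156, 47.77389144897461), 37.39579772949219) [ 0.57744375 -0.1995011   0.05357809]
tray 1364 [ 0.30191189 -0.10725178  0.05002197] [ 0.6058731  -0.01201758  0.12287256]
[0.5474989  0.22227276 0.162     ] [0.54665829 0.22051551 0.118     ] [0.45755424 0.2504442  0.115     ]
[0.45203039 0.25523156 0.115     ] axis [0.58433958 0.21188838 0.118     ] [0.58367922 0.20658732 0.118     ]
```

Request:
step_arm(
  increments=[
    [[40, 0, -21], [0, 0, 0], -1],
    [[76, -2, -40], [0, 0, 0], -1],
    [[112, -4, -60], [0, 0, 0], -1],
    [[148, -6, -79], [0, 0, 0], -1],
    [[184, -8, -98], [0, 0, 0], -1],
    [[220, -10, -117], [0, 0, 0], -1],
    [[256, -12, -136], [0, 0, 0], -1],
    [[292, -14, -155], [0, 0, 0], -1],
    [[328, -16, -174], [0, 0, 0], -1],
    [[364, -16, -193], [0, 0, 0], -1],
    [[400, -16, -212], [0, 0, 0], -1],
    [[420, -16, -223], [0, 0, 0], -1],
  ],
)

```text
time: 1.15
ee_pos: [0.5308, 0.2396, 0.3193]
tcp_rot: [[0.945, 0.001, 0.328], [-0.328, -0.002, 0.945], [0.002, -1.0, -0.002]]
ft_force: [-0.1, 0.2, 0.3]
grip_width: 0.0854
```

Run:
```python
from h import *
c=shot('wrist','w1'); o=bot.get_obs(); print(o['time'],o['ee_pos'],o['tcp_rot'],o['ft_force'],o['qpos'])
print(c['T'].round(4).tolist())
```

```text
1.2 [0.53306079 0.23761055 0.31926856] [[ 0.94376783  0.00342409  0.33059122]
 [-0.33057723 -0.00407831  0.94377013]
 [ 0.00457981 -0.99998582 -0.00271705]] [ 2.05727401 -0.21947159  0.08683765] [ 13.167258    25.99336886  87.23845312  -0.29654446  66.63065623
 -57.41106035]
[[0.3276, 0.9037, 0.2758, 0.462], [0.9448, -0.3129, -0.0971, 0.2637], [-0.0015, 0.2924, -0.9563, 0.3871], [0.0, 0.0, 0.0, 1.0]]
```

View pics/w1.png

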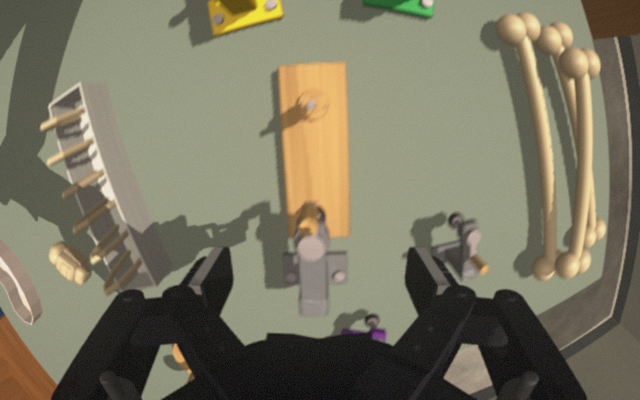

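```bash
cat >> h.py <<'E'
def wray(c,u,v,z):
    f=foc(c); a=np.array([u-c['cx'],v-c['cy']]); r=np.hypot(*a); t=r/f
    d=c['T'][:3,:3]@np.array([*(a/r*np.sin(t)),np.cos(t)]); o=c['T'][:3,3]
    return o+d*(z-o[2])/d[2]
E
python3 - <<'E'
from h import *
c=shot('wrist','w2'); o=bot.get_obs(); print(o['ee_pos'],c['T'][:3,3])
im=c['color'][:,:,::-1]
cv2.imwrite('pics/z4.png',cv2.resize(im[60:320,265:365],None,fx=4,fy=4,interpolation=cv2.INTER_CUBIC)[:, :][0:600])
cv2.imwrite('pics/z5.png',cv2.resize(im[190:320,265:365],None,fx=4.6,fy=4.6,interpolation=cv2.INTER_CUBIC))
hsv=cv2.cvtColor(c['color'],cv2.COLOR_RGB2HSV)
m=((hsv[...,1]>80)&(hsv[...,0]>8)&(hsv[...,0]<28)).astype(np.uint8); m[:, :270]=0; m[:,360:]=0; m[:55]=0;m[245:]=0
cs,_=cv2.findContours(m,0,1); k=max(cs,key=cv2.contourArea)[:,0]
w=np.array([wray(c,u,v,.022)[:2] for u,v in k],np.float32)*1000
print(cv2.minAreaRect(w)); print(cv2.boxPoints(cv2.minAreaRect(w)))
E
```

```text
[0.53082945 0.23969657 0.31909024] [0.4642159  0.26203517 0.38687114]
((514.9905395507812, 242.1815948486328), (80.09317779541016, 217.72862243652344), 73.20026397705078)
[[399.1979  235.30893]
 [607.63403 172.3794 ]
 [630.7832  249.05426]
 [422.34705 311.9838 ]]
```

View pics/z4.png

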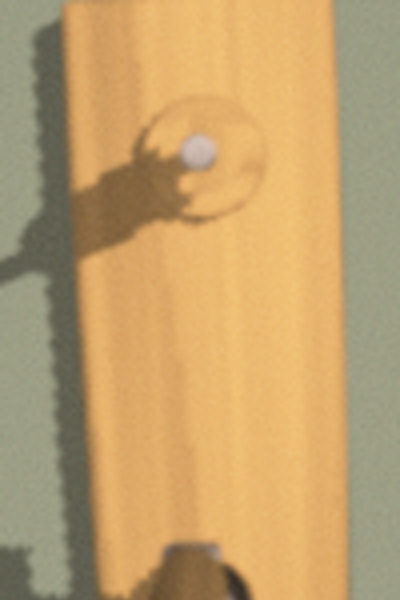

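View pics/z5.png

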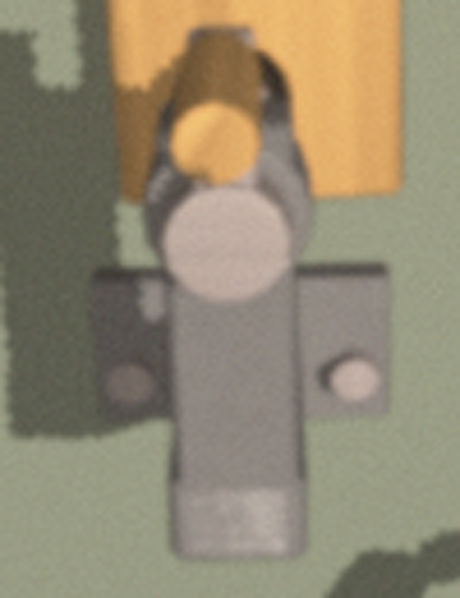

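Run:
```python
from h import *
c=load('w2')
g=lambda x,y,x0,y0,s:(x0+(x+.5)/s-.5,y0+(y+.5)/s-.5)
print('pin',wray(c,*g(198,152,265,60,4),.115))
print('post foot', wray(c,*g(201,158,265,60,4),.03))
print('knob',wray(c,*g(216,143,265,190,4.6),.162))
for z in (.118,.121,.124):print('axis',wray(c,*g(228,245,265,190,4.6),z))
print('colback',wray(c,*g(240,555,265,190,4.6),.105),wray(c,*g(172,480,265,190,4.6),.105),wray(c,*g(305,480,265,190,4.6),.105))
```

```text
pin [0.45837513 0.25932331 0.115     ]
post foot [0.45846326 0.25870549 0.03      ]
knob [0.54713627 0.22670728 0.162     ]
axis [0.58586213 0.21438925 0.118     ]
axis [0.58450483 0.21492087 0.121     ]
axis [0.58314753 0.21545249 0.124     ]
colback [0.67398089 0.18590251 0.105     ] [0.64689395 0.17823094 0.105     ] [0.65726212 0.20824361 0.105     ]
```

Request:
step_arm(
  increments=[
    [[10, 10, -4], [0, 0, 0], -1],
    [[20, 30, -8], [0, 0, 0], -1],
    [[20, 50, -8], [0, 0, 0], -1],
    [[20, 70, -8], [0, 0, 0], -1],
    [[20, 90, -8], [0, 0, 0], -1],
    [[20, 105, -8], [0, 0, 0], -1],
    [[20, 115, -8], [0, 0, 0], -1],
    [[20, 122, -8], [0, 0, 0], -1],
    [[20, 122, -8], [0, 0, 0], -1],
    [[20, 122, -8], [0, 0, 0], -1],
  ],
)

```text
time: 2.08
ee_pos: [0.5472, 0.2256, 0.1971]
tcp_rot: [[0.944, 0.001, 0.33], [-0.33, -0.002, 0.944], [0.001, -1.0, -0.002]]
ft_force: [0.3, -0.9, -0.1]
grip_width: 0.0856
```

Run:
```python
from h import *
c=shot('wrist','w3'); o=bot.get_obs(); print(o['time'],o['ee_pos'],o['tcp_rot'],o['ft_force'],o['qpos'])
s=shot('side','s3')['color'][:,:,::-1]
cv2.imwrite('pics/z6.png',cv2.resize(s[100:220,230:370],None,fx=5,fy=5,interpolation=cv2.INTER_CUBIC))
```

```text
2.1333 [0.54750114 0.22562298 0.19771665] [[ 0.94388157  0.00202289  0.33027789]
 [-0.33027419 -0.00195827  0.943883  ]
 [ 0.00255615 -0.99999604 -0.00118027]] [-0.10610289 -0.41109329 -1.10985869] [ 11.64388853  35.59448395  92.27446394  -0.16904745  52.04029986
 -58.96666417]
```

View pics/w3.png

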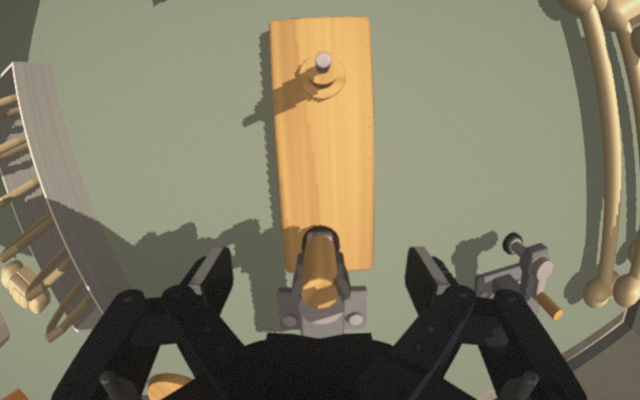

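View pics/z6.png

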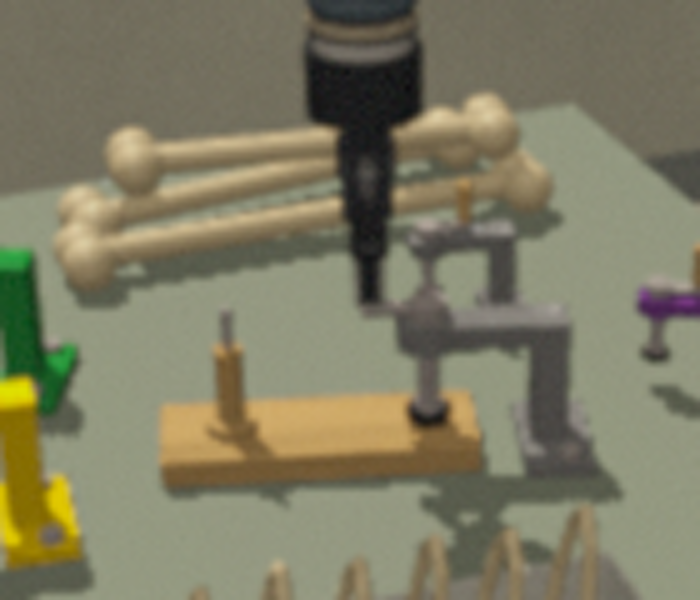

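Knob (320,285) is centred between the fingers (tips at 210 and 425). Closing on it.

Request:
step_arm(
  increments=[
    [[0, 0, 0], [0, 0, 0], 1],
    [[0, 0, 0], [0, 0, 0], 1],
    [[0, 0, 0], [0, 0, 0], 1],
    [[0, 0, 0], [0, 0, 0], 1],
    [[0, 0, 0], [0, 0, 0], 1],
    [[0, 0, 0], [0, 0, 0], 1],
    [[0, 0, 0], [0, 0, 0], 1],
    [[0, 0, 0], [0, 0, 0], 1],
  ],
)

```text
time: 2.85
ee_pos: [0.5477, 0.2256, 0.1983]
tcp_rot: [[0.944, 0.003, 0.33], [-0.33, -0.002, 0.944], [0.003, -1.0, -0.001]]
ft_force: [-0.7, -1.1, 2.9]
grip_width: 0.0143
```

```bash
cat > arc.py <<'E'
import sys
from h import *
# usage: ax ay step n
ax,ay,st,n=map(float,sys.argv[1:5])
o=bot.get_obs(); p=o['ee_pos']; R=o['tcp_rot']
A=np.array([ax,ay]); r=p[:2]-A; ph=np.arctan2(r[1],r[0]); print('t',o['time'],'r',np.hypot(*r),'phi',np.degrees(ph),'F',o['ft_force'].round(1),'z',p[2])
rows=[]
for i in range(1,int(n)+1):
    a=ph-st*i; q=np.array([*(A+.040*np.array([np.cos(a),np.sin(a)])),.198])-p
    rows.append([[round(float(x)*1000) for x in R.T@q],[0,0,0],1])
print(rows)
E
python3 arc.py .5855 .2145 .1 8
```

```text
t 2.85 r 0.03935443532043621 phi 163.62382677945618 F [-0.7 -1.1  2.9] z 0.19830604889949477
[[[-1, 0, 4], [0, 0, 0], 1], [[0, 0, 8], [0, 0, 0], 1], [[1, 0, 12], [0, 0, 0], 1], [[2, 0, 16], [0, 0, 0], 1], [[3, 0, 19], [0, 0, 0], 1], [[5, 0, 23], [0, 0, 0], 1], [[7, 0, 26], [0, 0, 0], 1], [[10, 0, 29], [0, 0, 0], 1]]
```

Request:
step_arm(
  increments=[
    [[0, 0, 4], [0, 0, 0], 1],
    [[0, 0, 8], [0, 0, 0], 1],
    [[1, 0, 12], [0, 0, 0], 1],
    [[2, 0, 16], [0, 0, 0], 1],
    [[4, 0, 19], [0, 0, 0], 1],
    [[6, 0, 23], [0, 0, 0], 1],
    [[8, 0, 26], [0, 0, 0], 1],
    [[10, 0, 29], [0, 0, 0], 1],
  ],
)

```text
time: 3.52
ee_pos: [0.5674, 0.2492, 0.1983]
tcp_rot: [[0.944, 0.003, 0.33], [-0.33, -0.004, 0.944], [0.004, -1.0, -0.002]]
ft_force: [0.1, -8.2, 1.7]
grip_width: 0.0142
```

```bash
python3 arc.py .5855 .2145 .15 12; python3 -c "
from plant import bot;print(bot.get_obs())"
```

```text
t 3.5167 r 0.0391307486792578 phi 117.61471200410887 F [ 0.1 -8.2  1.7] z 0.1983147073386099
[[[4, 0, 5], [0, 0, 0], 1], [[9, 0, 8], [0, 0, 0], 1], [[14, 0, 11], [0, 0, 0], 1], [[20, 0, 12], [0, 0, 0], 1], [[26, 0, 13], [0, 0, 0], 1], [[32, 0, 13], [0, 0, 0], 1], [[38, 0, 12], [0, 0, 0], 1], [[43, 0, 10], [0, 0, 0], 1], [[49, 1, 8], [0, 0, 0], 1], [[54, 1, 4], [0, 0, 0], 1], [[58, 1, 0], [0, 0, 0], 1], [[62, 1, -5], [0, 0, 0], 1]]
{'time': 3.5167, 'qpos': array([ 13.4791672 ,  37.25578991,  88.11945212,  -0.29455138,
        54.49060405, -57.09115736]), 'qvel': array([ 1.30068243,  2.65430318, -6.36677964, -0.89478771,  3.87149537,
        1.63228228]), 'joint_efforts': array([ 4.29427743e+00, -4.49458623e+01, -1.39250207e+01,  1.72004487e+00,
       -2.65427046e-01, -1.58766657e-02]), 'ee_pos': array([0.56736198, 0.24917315, 0.19831471]), 'tcp_rot': array([[ 0.94403107,  0.00325842,  0.32984046],
       [-0.32982933, -0.00352228,  0.94403401],
       [ 0.00423785, -0.99998849, -0.00225042]]), 'ft_force': array([ 0.11699881, -8.18345667,  1.73441662]), 'wrist_torque': array([-1.26820806, -0.15503199, -0.0270525 ]), 'grip_width': 0.014197446884508028}
```

```bash
python3 arc.py .586 .2132 .17 12
```

```text
t 3.5167 r 0.04051473454545854 phi 117.38909290792748 F [ 0.1 -8.2  1.7] z 0.1983147073386099
[[[5, 0, 4], [0, 0, 0], 1], [[11, 0, 8], [0, 0, 0], 1], [[17, 0, 10], [0, 0, 0], 1], [[24, 0, 12], [0, 0, 0], 1], [[31, 0, 12], [0, 0, 0], 1], [[38, 0, 11], [0, 0, 0], 1], [[44, 0, 9], [0, 0, 0], 1], [[50, 1, 6], [0, 0, 0], 1], [[56, 1, 2], [0, 0, 0], 1], [[60, 1, -3], [0, 0, 0], 1], [[64, 1, -8], [0, 0, 0], 1], [[67, 1, -14], [0, 0, 0], 1]]
```

Request:
step_arm(
  increments=[
    [[5, 0, 4], [0, 0, 0], 1],
    [[11, 0, 8], [0, 0, 0], 1],
    [[17, 0, 10], [0, 0, 0], 1],
    [[24, 0, 12], [0, 0, 0], 1],
    [[31, 0, 12], [0, 0, 0], 1],
    [[38, 0, 11], [0, 0, 0], 1],
    [[44, 0, 9], [0, 0, 0], 1],
    [[50, 0, 6], [0, 0, 0], 1],
  ],
)

```text
time: 4.18
ee_pos: [0.6168, 0.2388, 0.1983]
tcp_rot: [[0.944, 0.003, 0.33], [-0.33, -0.002, 0.944], [0.003, -1.0, -0.001]]
ft_force: [-3.6, 0.0, 2.6]
grip_width: 0.0145
```

```bash
python3 arc.py .586 .2132 .2 12; python3 -c "
from plant import bot;o=bot.get_obs();print(o['ee_pos'],o['ft_force'])"
```

```text
t 4.1833 r 0.04000982049952738 phi 39.741510531018186 F [-3.6  0.   2.6] z 0.1983388258884172
[[[6, 0, -5], [0, 0, 0], 1], [[12, 0, -11], [0, 0, 0], 1], [[16, 0, -18], [0, 0, 0], 1], [[18, 0, -25], [0, 0, 0], 1], [[19, 0, -33], [0, 0, 0], 1], [[19, 0, -41], [0, 0, 0], 1], [[17, 0, -49], [0, 0, 0], 1], [[13, 0, -56], [0, 0, 0], 1], [[8, 0, -62], [0, 0, 0], 1], [[2, 0, -67], [0, 0, 0], 1], [[-5, 0, -71], [0, 0, 0], 1], [[-13, 0, -73], [0, 0, 0], 1]]
[0.61676501 0.23877928 0.19833883] [-3.56630033  0.04559883  2.63830783]
```

Request:
step_arm(
  increments=[
    [[6, 0, -5], [0, 0, 0], 1],
    [[12, 0, -11], [0, 0, 0], 1],
    [[16, 0, -18], [0, 0, 0], 1],
    [[18, 0, -25], [0, 0, 0], 1],
    [[19, 0, -33], [0, 0, 0], 1],
    [[19, 0, -41], [0, 0, 0], 1],
    [[17, 0, -49], [0, 0, 0], 1],
    [[13, 0, -56], [0, 0, 0], 1],
    [[8, 0, -62], [0, 0, 0], 1],
    [[2, 0, -67], [0, 0, 0], 1],
    [[-5, 0, -71], [0, 0, 0], 1],
  ],
)

```text
time: 5.1
ee_pos: [0.5905, 0.1734, 0.1984]
tcp_rot: [[0.944, 0.009, 0.331], [-0.331, -0.0, 0.944], [0.008, -1.0, 0.003]]
ft_force: [2.7, 4.7, -3.1]
grip_width: 0.0142
```

```bash
python3 arc.py .586 .2132 .15 12; python3 -c "
from plant import bot;o=bot.get_obs();print(o['ee_pos'],o['ft_force'])"
```

```text
t 5.1 r 0.04010485611771492 phi -83.52940204800547 F [ 2.7  4.7 -3.1] z 0.1983898895577552
[[[-6, 0, -2], [0, 0, 0], 1], [[-11, 0, -3], [0, 0, 0], 1], [[-17, 0, -4], [0, 0, 0], 1], [[-23, 0, -3], [0, 0, 0], 1], [[-29, 0, -2], [0, 0, 0], 1], [[-35, 0, 0], [0, 0, 0], 1], [[-40, 0, 3], [0, 0, 0], 1], [[-45, 0, 7], [0, 0, 0], 1], [[-49, 0, 11], [0, 0, 0], 1], [[-52, 0, 16], [0, 0, 0], 1], [[-55, 0, 22], [0, 0, 0], 1], [[-56, 0, 27], [0, 0, 0], 1]]
[0.59051955 0.17335062 0.19838989] [ 2.72633377  4.70261456 -3.05214819]
```

Request:
step_arm(
  increments=[
    [[-6, 0, -2], [0, 0, 0], 1],
    [[-11, 0, -3], [0, 0, 0], 1],
    [[-17, 0, -4], [0, 0, 0], 1],
    [[-23, 0, -3], [0, 0, 0], 1],
    [[-29, 0, -2], [0, 0, 0], 1],
    [[-35, 0, 0], [0, 0, 0], 1],
    [[-40, 0, 3], [0, 0, 0], 1],
    [[-45, 0, 7], [0, 0, 0], 1],
    [[-49, 0, 11], [0, 0, 0], 1],
    [[-52, 0, 16], [0, 0, 0], 1],
  ],
)

```text
time: 5.93
ee_pos: [0.5461, 0.2061, 0.1983]
tcp_rot: [[0.944, 0.008, 0.331], [-0.331, -0.001, 0.944], [0.008, -1.0, 0.002]]
ft_force: [0.6, -2.5, 5.1]
grip_width: 0.015
```

```bash
python3 arc.py .586 .2132 .15 12; python3 -c "
from plant import bot;o=bot.get_obs();print(o['ee_pos'],o['ft_force'])"
```

```text
t 5.9333 r 0.04053808133763139 phi -169.89260013748103 F [ 0.6 -2.5  5.1] z 0.19830381564062782
[[[-2, 0, 6], [0, 0, 0], 1], [[-4, 0, 11], [0, 0, 0], 1], [[-5, 0, 17], [0, 0, 0], 1], [[-5, 0, 23], [0, 0, 0], 1], [[-4, 0, 29], [0, 0, 0], 1], [[-2, 0, 35], [0, 0, 0], 1], [[1, 0, 40], [0, 0, 0], 1], [[4, 0, 45], [0, 0, 0], 1], [[9, 0, 50], [0, 0, 0], 1], [[13, 1, 53], [0, 0, 0], 1], [[18, 1, 56], [0, 0, 0], 1], [[24, 1, 58], [0, 0, 0], 1]]
[0.54609105 0.20608582 0.19830382] [ 0.56439774 -2.50952496  5.13412504]
```

Request:
step_arm(
  increments=[
    [[-2, 0, 6], [0, 0, 0], 1],
    [[-4, 0, 11], [0, 0, 0], 1],
    [[-5, 0, 17], [0, 0, 0], 1],
    [[-5, 0, 23], [0, 0, 0], 1],
    [[-4, 0, 29], [0, 0, 0], 1],
    [[-2, 0, 35], [0, 0, 0], 1],
  ],
)

```text
time: 6.43
ee_pos: [0.5557, 0.2402, 0.1983]
tcp_rot: [[0.944, 0.007, 0.33], [-0.33, -0.001, 0.944], [0.007, -1.0, 0.001]]
ft_force: [1.4, -5.4, 3.0]
grip_width: 0.0148
```

```bash
python3 arc.py .586 .2132 .15 12; python3 -c "
from plant import bot;o=bot.get_obs();print(o['ee_pos'],o['ft_force'])"
```

```text
t 6.4333 r 0.04051635786088417 phi 138.3035756797683 F [ 1.4 -5.4  3. ] z 0.19832521579718515
[[[3, 0, 5], [0, 0, 0], 1], [[7, 0, 10], [0, 0, 0], 1], [[11, 0, 14], [0, 0, 0], 1], [[16, 0, 18], [0, 0, 0], 1], [[21, 0, 21], [0, 0, 0], 1], [[26, 1, 23], [0, 0, 0], 1], [[32, 1, 24], [0, 0, 0], 1], [[38, 1, 25], [0, 0, 0], 1], [[44, 1, 24], [0, 0, 0], 1], [[50, 1, 23], [0, 0, 0], 1], [[56, 1, 20], [0, 0, 0], 1], [[61, 1, 17], [0, 0, 0], 1]]
[0.55574726 0.24015082 0.19832522] [ 1.37694173 -5.36628297  3.00487294]
```

Turned 385°, still free. Continuing.

Request:
step_arm(
  increments=[
    [[3, 0, 5], [0, 0, 0], 1],
    [[7, 0, 10], [0, 0, 0], 1],
    [[11, 0, 14], [0, 0, 0], 1],
    [[16, 0, 18], [0, 0, 0], 1],
    [[21, 0, 21], [0, 0, 0], 1],
  ],
)

```text
time: 6.85
ee_pos: [0.5822, 0.2533, 0.1983]
tcp_rot: [[0.944, 0.005, 0.33], [-0.33, -0.002, 0.944], [0.005, -1.0, 0.0]]
ft_force: [-2.8, -4.1, 6.0]
grip_width: 0.0145
```

```bash
python3 arc.py .586 .2132 .15 12; python3 -c "
from plant import bot;o=bot.get_obs();print(o['ee_pos'],o['ft_force'])
from h import *
s=shot('side','s4')['color'][:,:,::-1]
cv2.imwrite('pics/z7.png',cv2.resize(s[100:220,230:370],None,fx=5,fy=5,interpolation=cv2.INTER_CUBIC))"
```

```text
t 6.85 r 0.040257637645254 phi 95.34850496255004 F [-2.8 -4.1  6. ] z 0.19832061692878716
[[[6, 0, 2], [0, 0, 0], 1], [[12, 0, 3], [0, 0, 0], 1], [[18, 0, 3], [0, 0, 0], 1], [[24, 0, 3], [0, 0, 0], 1], [[29, 0, 1], [0, 0, 0], 1], [[35, 0, -1], [0, 0, 0], 1], [[40, 1, -4], [0, 0, 0], 1], [[45, 1, -8], [0, 0, 0], 1], [[49, 1, -12], [0, 0, 0], 1], [[52, 1, -17], [0, 0, 0], 1], [[54, 1, -23], [0, 0, 0], 1], [[56, 1, -29], [0, 0, 0], 1]]
[0.58224744 0.25328236 0.19832062] [-2.79435375 -4.09698794  6.04909936]
```

View pics/z7.png

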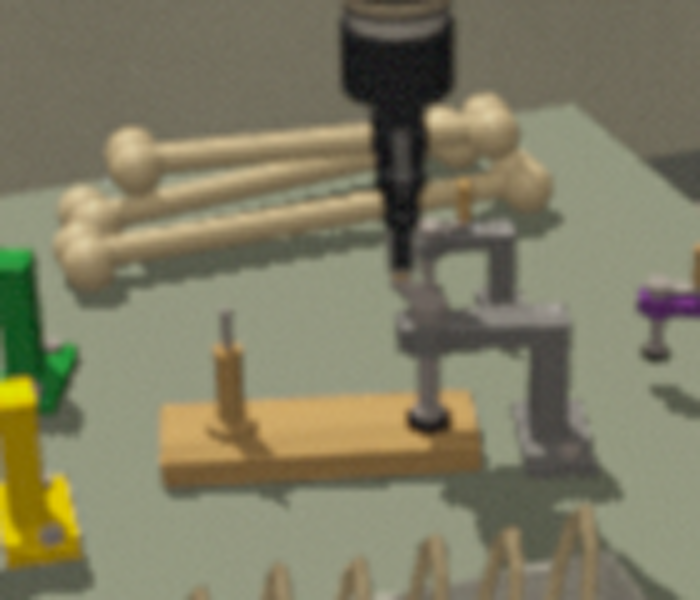

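The pad (428,420) is now down at the base; the knob is still held. Going on in short arcs until the stop.

Request:
step_arm(
  increments=[
    [[6, 0, 2], [0, 0, 0], 1],
    [[12, 0, 3], [0, 0, 0], 1],
    [[18, 0, 3], [0, 0, 0], 1],
    [[24, 0, 3], [0, 0, 0], 1],
    [[29, 0, 1], [0, 0, 0], 1],
  ],
)

```text
time: 7.32
ee_pos: [0.6007, 0.25, 0.1981]
tcp_rot: [[0.942, -0.021, 0.334], [-0.334, 0.009, 0.943], [-0.023, -1.0, 0.001]]
ft_force: [-32.1, 20.0, 23.0]
grip_width: 0.0147
```

```bash
python3 arc.py .586 .2132 .12 12
```

```text
t 7.3167 r 0.03960685097380819 phi 68.17578547448684 F [-32.1  20.   23. ] z 0.19806870575263033
[[[5, 0, 0], [0, 0, 0], 1], [[9, 0, -1], [0, 0, 0], 1], [[14, 0, -3], [0, 0, 0], 1], [[18, 0, -5], [0, 0, 0], 1], [[22, 0, -7], [0, 0, 0], 1], [[26, -1, -11], [0, 0, 0], 1], [[29, -1, -14], [0, 0, 0], 1], [[32, -1, -18], [0, 0, 0], 1], [[34, -1, -22], [0, 0, 0], 1], [[36, -1, -27], [0, 0, 0], 1], [[38, -1, -31], [0, 0, 0], 1], [[38, -1, -36], [0, 0, 0], 1]]
```

Request:
step_arm(
  increments=[
    [[0, 0, 0], [0, 0, 0], 1],
    [[0, 0, 0], [0, 0, 0], 1],
    [[0, 0, 0], [0, 0, 0], -1],
    [[0, 0, 0], [0, 0, 0], -1],
    [[0, 0, 0], [0, 0, 0], -1],
    [[0, 0, 0], [0, 0, 0], -1],
    [[0, 0, 0], [0, 0, 0], -1],
    [[0, 0, 0], [0, 0, 0], -1],
  ],
)

```text
time: 7.98
ee_pos: [0.6009, 0.25, 0.1978]
tcp_rot: [[0.942, -0.021, 0.334], [-0.334, 0.009, 0.942], [-0.023, -1.0, 0.002]]
ft_force: [-0.1, 0.3, -0.2]
grip_width: 0.0846
```

```bash
python3 -c "
from h import *
s=shot('side','s5')['color'][:,:,::-1]
cv2.imwrite('pics/z8.png',cv2.resize(s[100:220,230:370],None,fx=5,fy=5,interpolation=cv2.INTER_CUBIC))
o=bot.get_obs();print(o)"
```

```text
{'time': 8.0333, 'qpos': array([ 12.48891477,  39.57198452,  82.6819325 ,   0.92132086,
        58.831489  , -58.46709989]), 'qvel': array([ 0.01982369, -0.01747994,  0.10557567, -0.09298759, -0.00239918,
       -0.02618915]), 'joint_efforts': array([ 9.24813270e-03, -4.83848476e+01, -1.50433230e+01,  4.25979251e-02,
        6.49266061e-02, -1.46435031e-05]), 'ee_pos': array([0.60088585, 0.24993933, 0.19787334]), 'tcp_rot': array([[ 0.94222698, -0.02141216,  0.33429006],
       [-0.33416339,  0.00934914,  0.94246879],
       [-0.02330561, -0.99972702,  0.00165385]]), 'ft_force': array([-0.01726871,  0.38308658, -0.26339579]), 'wrist_torque': array([0.01528613, 0.00922434, 0.01538879]), 'grip_width': 0.08550989375883021}
```

View pics/z8.png

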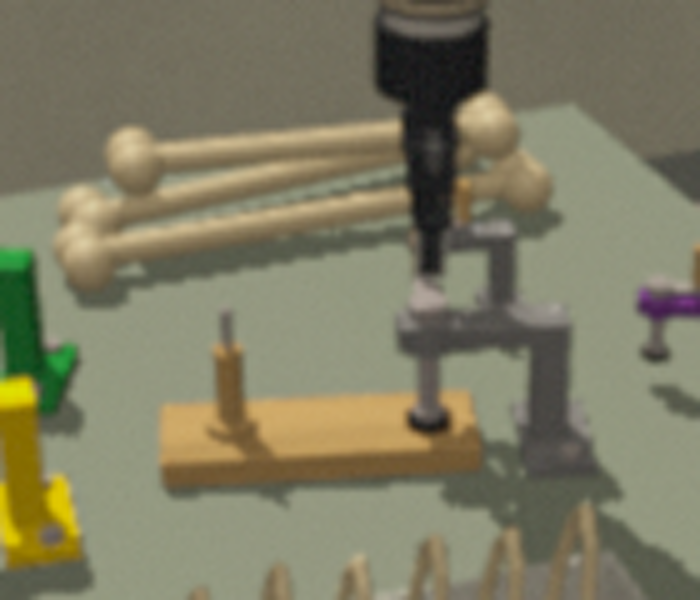

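```bash
cat > plan.py <<'E'
import sys
from h import *
from scipy.spatial.transform import Rotation as Ro
x,y,z,hd=map(float,sys.argv[1:5]); n=int(sys.argv[5]) if len(sys.argv)>5 else 1
o=bot.get_obs(); p=o['ee_pos']; R=o['tcp_rot']; a=np.radians(hd)
T=np.array([[np.cos(a),0,-np.sin(a)],[np.sin(a),0,np.cos(a)],[0,-1,0]])
rv=Ro.from_matrix(R.T@T).as_rotvec(); d=R.T@(np.array([x,y,z])-p)*1000
print('t',o['time'],'p',p.round(4),'F',o['ft_force'].round(1),'hd',np.degrees(np.arctan2(R[1,0],R[0,0])).round(2),'j6',o['qpos'][5].round(1),'w',o['grip_width'].round(4))
for i in range(1,n+1): print([(d*i/n).round(1).tolist(),(rv*i/n).round(3).tolist()])
E
python3 plan.py .595 .245 .33 -17 1
```

```text
Traceback (most recent call last):
  File "plan.py", line 8, in <module>
    print('t',o['time'],'p',p.round(4),'F',o['ft_force'].round(1),'hd',np.degrees(np.arctan2(R[1,0],R[0,0])).round(2),'j6',o['qpos'][5].round(1),'w',o['grip_width'].round(4))
                                                                                                                                                     ^^^^^^^^^^^^^^^^^^^^^
AttributeError: 'float' object has no attribute 'round'
```

```bash
sed -i "s/o\['grip_width'\].round(4)/o['grip_width']/" plan.py; python3 plan.py .60 .250 .33 -19.5 1
```

```text
t 8.0333 p [0.6009 0.2499 0.1979] F [-0.   0.4 -0.3] hd -19.53 j6 -58.5 w 0.08550989375883021
[[-3.9, -132.1, -0.0], [-0.002, -0.0, -0.023]]
```

Request:
step_arm(
  increments=[
    [[0, -15, 0], [0, 0, 0], -1],
    [[-1, -35, 0], [0, 0, 0], -1],
    [[-2, -60, 0], [0, 0, -0.01], -1],
    [[-3, -90, 0], [0, 0, -0.02], -1],
    [[-4, -120, 0], [-0.002, 0, -0.023], -1],
    [[-4, -132, 0], [-0.002, 0, -0.023], -1],
    [[-4, -132, 0], [-0.002, 0, -0.023], -1],
  ],
)

```text
time: 8.62
ee_pos: [0.6017, 0.2506, 0.3345]
tcp_rot: [[0.943, 0.009, 0.334], [-0.334, 0.002, 0.943], [0.007, -1.0, 0.005]]
ft_force: [0.3, -0.5, -0.2]
grip_width: 0.0853
```

```bash
python3 plan.py .50 -.24 .30 38 12; python3 plan.py .50 -.24 .30 -142 1
```

```text
t 8.6167 p [0.6017 0.2506 0.3345] F [ 0.3 -0.5 -0.2] hd -19.52 j6 -57.7 w 0.08526412716456809
[[5.7, 2.7, -41.4], [-0.0, -0.084, 0.001]]
[[11.3, 5.4, -82.8], [-0.0, -0.167, 0.002]]
[[17.0, 8.2, -124.1], [-0.0, -0.251, 0.002]]
[[22.6, 10.9, -165.5], [-0.0, -0.335, 0.003]]
[[28.3, 13.6, -206.9], [-0.0, -0.418, 0.004]]
[[33.9, 16.3, -248.3], [-0.0, -0.502, 0.005]]
[[39.6, 19.1, -289.6], [-0.0, -0.586, 0.005]]
[[45.2, 21.8, -331.0], [-0.0, -0.669, 0.006]]
[[50.9, 24.5, -372.4], [-0.0, -0.753, 0.007]]
[[56.5, 27.2, -413.8], [-0.0, -0.837, 0.008]]
[[62.2, 30.0, -455.1], [-0.0, -0.92, 0.008]]
[[67.8, 32.7, -496.5], [-0.001, -1.004, 0.009]]
t 8.6167 p [0.6017 0.2506 0.3345] F [ 0.3 -0.5 -0.2] hd -19.52 j6 -57.7 w 0.08526412716456809
[[67.8, 32.7, -496.5], [-0.011, 2.138, -0.001]]
```

Request:
step_arm(
  increments=[
    [[5, 0, -35], [0, -0.08, 0], -1],
    [[10, 0, -75], [0, -0.16, 0], -1],
    [[16, 0, -115], [0, -0.25, 0], -1],
    [[22, 0, -155], [0, -0.33, 0], -1],
    [[27, 0, -195], [0, -0.42, 0], -1],
    [[33, 0, -235], [0, -0.5, 0], -1],
    [[38, 0, -275], [0, -0.58, 0], -1],
    [[44, 5, -315], [0, -0.67, 0], -1],
    [[50, 12, -355], [0, -0.75, 0], -1],
    [[55, 20, -395], [0, -0.84, 0], -1],
    [[61, 28, -435], [0, -0.92, 0], -1],
    [[66, 33, -475], [0, -1.0, 0], -1],
  ],
)

```text
time: 9.62
ee_pos: [0.5039, -0.2205, 0.2976]
tcp_rot: [[0.789, 0.006, -0.615], [0.615, 0.004, 0.789], [0.007, -1.0, -0.0]]
ft_force: [0.8, 1.4, -0.4]
grip_width: 0.0858
```

Request:
step_arm(
  increments=[
    [[0, 0, 0], [0, 0, 0], -1],
    [[0, 0, 0], [0, 0, 0], -1],
  ],
)

```text
time: 9.78
ee_pos: [0.5026, -0.2222, 0.2955]
tcp_rot: [[0.792, 0.002, -0.611], [0.611, 0.006, 0.792], [0.006, -1.0, 0.004]]
ft_force: [-0.0, 1.1, -0.5]
grip_width: 0.0855
```

Run:
```python
from h import *
c=shot('wrist','w4'); o=bot.get_obs(); print(o['time'],o['ee_pos'],o['qpos'],o['qvel'].round(2))
```

```text
9.8333 [ 0.50300754 -0.2205821   0.29600944] [ -35.50398552   24.95907366   93.54219339    0.45236214   61.57879635
 -163.51522062] [ 2.73 -1.21  0.09  0.18  0.21 -0.05]
```

View pics/w4.png

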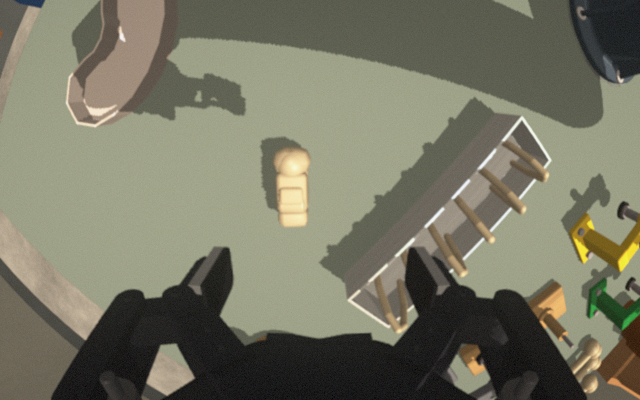

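Request:
step_arm(
  increments=[
    [[0, 0, 0], [0, 0.1, 0], -1],
    [[0, 0, 0], [0, 0.22, 0], -1],
    [[5, 0, 0], [0, 0.34, 0], -1],
    [[5, 0, 0], [0, 0.46, 0], -1],
    [[10, 0, -5], [0, 0.58, 0], -1],
    [[10, 0, -10], [0, 0.7, 0], -1],
    [[15, 0, -15], [0, 0.82, 0], -1],
    [[15, 0, -20], [0, 0.94, 0], -1],
    [[20, 0, -20], [0, 1.06, 0], -1],
    [[20, 0, -25], [0, 1.18, 0], -1],
    [[20, 0, -25], [0, 1.3, 0], -1],
    [[20, 0, -25], [0, 1.42, 0], -1],
  ],
)

```text
time: 10.83
ee_pos: [0.5346, -0.2257, 0.2957]
tcp_rot: [[0.723, 0.002, 0.691], [-0.691, 0.007, 0.723], [-0.003, -1.0, 0.007]]
ft_force: [0.5, -0.2, 0.3]
grip_width: 0.0853
```

```bash
python3 plan.py .535 -.235 .296 -142 1
```

```text
t 10.8333 p [ 0.5346 -0.2257  0.2957] F [ 0.5 -0.2  0.3] hd -43.71 j6 -80.6 w 0.08527860072085156
[[6.7, -0.3, -6.5], [-0.002, 1.715, -0.009]]
```

Request:
step_arm(
  increments=[
    [[5, 0, -5], [0, 0.12, 0], -1],
    [[7, 0, -6], [0, 0.24, 0], -1],
    [[7, 0, -6], [0, 0.36, 0], -1],
    [[7, 0, -6], [0, 0.48, 0], -1],
    [[7, 0, -6], [0, 0.6, 0], -1],
    [[7, 0, -6], [0, 0.72, 0], -1],
    [[7, 0, -6], [0, 0.84, 0], -1],
    [[7, 0, -6], [0, 0.96, 0], -1],
    [[7, 0, -6], [0, 1.08, 0], -1],
    [[7, 0, -6], [0, 1.2, 0], -1],
    [[7, 0, -6], [0, 1.32, 0], -1],
    [[7, 0, -6], [0, 1.44, 0], -1],
  ],
)

```text
time: 11.83
ee_pos: [0.5359, -0.2322, 0.2954]
tcp_rot: [[-0.593, 0.002, 0.805], [-0.805, 0.009, -0.593], [-0.008, -1.0, -0.004]]
ft_force: [-0.1, -0.1, -0.1]
grip_width: 0.0855
```

```bash
python3 plan.py .535 -.235 .296 -142 1
```

```text
t 11.8333 p [ 0.5359 -0.2322  0.2954] F [-0.1 -0.1 -0.1] hd -126.36 j6 1.6 w 0.08547428492656546
[[2.8, -0.6, 1.0], [0.005, 0.273, -0.007]]
```

Request:
step_arm(
  increments=[
    [[3, 0, 1], [0, 0.12, 0], -1],
    [[3, 0, 1], [0, 0.24, 0], -1],
    [[3, 0, 1], [0.005, 0.273, -0.007], -1],
    [[3, 0, 1], [0.005, 0.273, -0.007], -1],
    [[3, 0, 1], [0.005, 0.273, -0.007], -1],
  ],
)

```text
time: 12.25
ee_pos: [0.5351, -0.2332, 0.2952]
tcp_rot: [[-0.786, -0.0, 0.619], [-0.619, 0.001, -0.786], [-0.001, -1.0, -0.001]]
ft_force: [-0.3, 0.5, -0.1]
grip_width: 0.0857
```

Run:
```python
from h import *
c=shot('wrist','w5'); o=bot.get_obs(); print(o['time'],o['ee_pos'],o['qpos'],o['qvel'].round(2))
im=c['color'][:,:,::-1]
for t in ['w4','w5']:
    c=load(t); im=c['color'][:,:,::-1]
    hsv=cv2.cvtColor(c['color'],cv2.COLOR_RGB2HSV)
    m=((hsv[...,1]>60)&(hsv[...,0]>8)&(hsv[...,0]<28)&(hsv[...,2]>120)).astype(np.uint8); m[:100]=0;m[250:]=0;m[:,:220]=0;m[:,400:]=0
    cs,_=cv2.findContours(m,0,1); k=max(cs,key=cv2.contourArea)[:,0]
    w=np.array([wray(c,u,v,.03)[:2] for u,v in k],np.float32)*1000
    print(t,cv2.boundingRect(k),cv2.minAreaRect(w))
    x,y,ww,hh=cv2.boundingRect(k)
    cv2.imwrite(f'pics/b{t}.png',cv2.resize(im[y-15:y+hh+15,x-20:x+ww+20],None,fx=5,fy=5,interpolation=cv2.INTER_CUBIC)); print(x-20,y-15)
```

```text
12.3 [ 0.53512246 -0.23363366  0.29524968] [-3.45614344e+01  2.76291406e+01  8.86631209e+01  4.78336432e-02
  6.37329303e+01  1.72281506e+01] [-0.71  0.1  -0.26 -0.24  0.02  0.25]
w4 (273, 147, 38, 80) ((537.3772583007812, -233.4500274658203), (92.48066711425781, 40.84370040893555), 37.34934997558594)
253 132
w5 (301, 130, 37, 81) ((537.8786010742188, -232.8372802734375), (90.5130615234375, 40.63083267211914), 38.296226501464844)
281 115
```

View pics/w5.png

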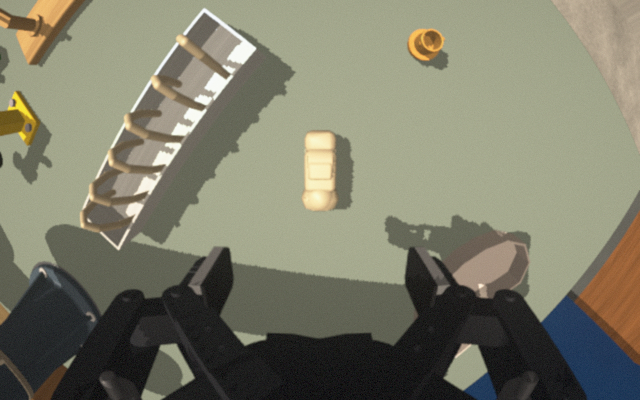

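```bash
ls pics; python3 -c "
import cv2
for t in ['bw4','bw5']: print(cv2.imread(f'pics/{t}.png').shape)"
```

```text
bw4.png
bw5.png
s3.png
s4.png
s5.png
side0.png
top0.png
w1.png
w2.png
w3.png
w4.png
w5.png
wrist0.png
z1.png
z2.png
z3.png
z4.png
z5.png
z6.png
z7.png
z8.png
(550, 390, 3)
(555, 385, 3)
```

```bash
python3 plan.py .5395 -.2315 .08 -142 1;python3 plan.py .5395 -.2315 .13 -142 1
```

```text
t 12.3 p [ 0.5351 -0.2336  0.2952] F [-0.6 -0.9  0.9] hd -141.81 j6 17.2 w 0.085172649741308
[[-4.6, 215.3, 1.2], [0.001, 0.003, -0.001]]
t 12.3 p [ 0.5351 -0.2336  0.2952] F [-0.6 -0.9  0.9] hd -141.81 j6 17.2 w 0.085172649741308
[[-4.7, 165.3, 1.1], [0.001, 0.003, -0.001]]
```

Request:
step_arm(
  increments=[
    [[-2, 20, 0], [0, 0, 0], -1],
    [[-4, 50, 1], [0, 0, 0], -1],
    [[-5, 80, 1], [0, 0.003, 0], -1],
    [[-5, 110, 1], [0, 0.003, 0], -1],
    [[-5, 135, 1], [0, 0.003, 0], -1],
    [[-5, 155, 1], [0, 0.003, 0], -1],
    [[-5, 170, 1], [0, 0.003, 0], -1],
    [[-5, 170, 1], [0, 0.003, 0], -1],
    [[-5, 170, 1], [0, 0.003, 0], -1],
  ],
)

```text
time: 13.05
ee_pos: [0.5395, -0.2306, 0.1246]
tcp_rot: [[-0.787, -0.002, 0.617], [-0.617, 0.002, -0.787], [-0.0, -1.0, -0.003]]
ft_force: [0.6, 0.6, 0.8]
grip_width: 0.0849
```

```bash
python3 plan.py .5395 -.2315 .08 -142 1; python3 -c "
from h import *
shot('wrist','w6')"
```

```text
t 13.05 p [ 0.5395 -0.2306  0.1246] F [0.6 0.6 0.8] hd -141.93 j6 17.8 w 0.08488657474445245
[[0.5, 44.6, 0.9], [0.003, 0.001, -0.0]]
```

View pics/w6.png

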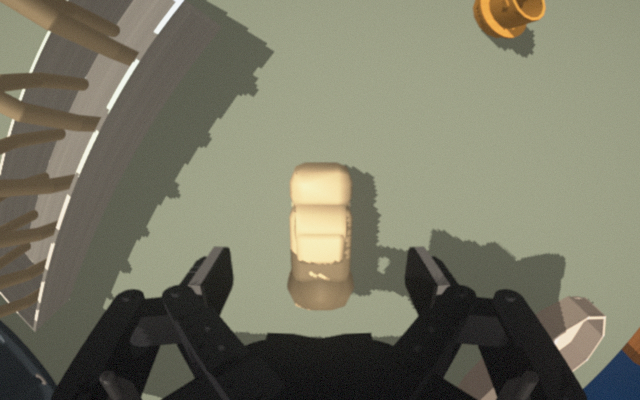

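Bone (320,235) is centred between the fingers and aligned. Down and close.

Request:
step_arm(
  increments=[
    [[0, 12, 1], [0.003, 0, 0], -1],
    [[0, 26, 1], [0.003, 0, 0], -1],
    [[0, 38, 1], [0.003, 0, 0], -1],
    [[0, 45, 1], [0.003, 0, 0], -1],
    [[0, 45, 1], [0.003, 0, 0], -1],
    [[0, 45, 1], [0.003, 0, 0], 0.6],
    [[0, 45, 1], [0.003, 0, 0], 1],
    [[0, 45, 1], [0.003, 0, 0], 1],
    [[0, 45, 1], [0.003, 0, 0], 1],
    [[0, 45, 1], [0.003, 0, 0], 1],
    [[0, 45, 1], [0.003, 0, 0], 1],
    [[0, 45, 1], [0.003, 0, 0], 1],
  ],
)

```text
time: 14.1
ee_pos: [0.5411, -0.232, 0.0814]
tcp_rot: [[-0.787, 0.003, 0.617], [-0.617, -0.002, -0.787], [-0.001, -1.0, 0.004]]
ft_force: [0.5, 0.1, 5.0]
grip_width: 0.0334
```

```bash
python3 plan.py .5395 -.2315 .25 -142 1; python3 -c "
from h import *
shot('wrist','w7')"
```

```text
t 14.1 p [ 0.5411 -0.232   0.0814] F [0.5 0.1 5. ] hd -141.94 j6 17.9 w 0.03336987928060119
[[0.7, -168.6, -0.7], [-0.004, 0.001, -0.001]]
```

View pics/w7.png

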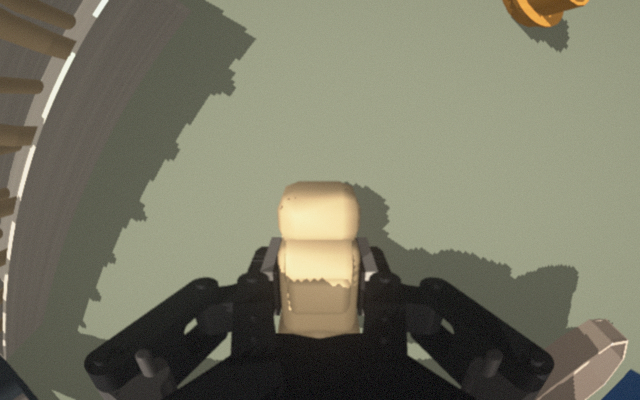

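Request:
step_arm(
  increments=[
    [[0, -5, 0], [0, 0, 0], 1],
    [[0, -20, 0], [0, 0, 0], 1],
    [[0, -40, 0], [0, 0, 0], 1],
    [[0, -65, 0], [0, 0, 0], 1],
    [[0, -90, 0], [0, 0, 0], 1],
    [[0, -115, 0], [0, 0, 0], 1],
    [[0, -140, 0], [0, 0, 0], 1],
    [[0, -165, 0], [0, 0, 0], 1],
    [[0, -190, 0], [0, 0, 0], 1],
    [[0, -210, 0], [0, 0, 0], 1],
    [[0, -220, 0], [0, 0, 0], 1],
    [[0, -220, 0], [0, 0, 0], 1],
  ],
)

```text
time: 15.15
ee_pos: [0.5411, -0.232, 0.3037]
tcp_rot: [[-0.787, 0.007, 0.617], [-0.617, -0.005, -0.787], [-0.003, -1.0, 0.009]]
ft_force: [0.2, -0.2, -1.0]
grip_width: 0.033
```

```bash
python3 plan.py .458 .259 .30 163.2 14; python3 -c "
from h import *
shot('wrist','w8')
s=shot('side','s8')['color'][:,:,::-1]; P=pts(load('s8')); 
cv2.imwrite('pics/z9.png',cv2.resize(s[90:290,280:440],None,fx=3,fy=3))"
```

```text
t 15.15 p [ 0.5411 -0.232   0.3037] F [ 0.2 -0.2 -1. ] hd -141.93 j6 17.9 w 0.032983494630858166
[[-17.0, 0.0, -31.3], [-0.0, 0.068, -0.0]]
[[-33.9, 0.1, -62.5], [-0.001, 0.137, -0.001]]
[[-50.9, 0.1, -93.8], [-0.001, 0.205, -0.001]]
[[-67.8, 0.2, -125.1], [-0.002, 0.274, -0.002]]
[[-84.8, 0.2, -156.4], [-0.002, 0.342, -0.002]]
[[-101.7, 0.3, -187.6], [-0.003, 0.41, -0.003]]
[[-118.7, 0.3, -218.9], [-0.003, 0.479, -0.003]]
[[-135.6, 0.3, -250.2], [-0.004, 0.547, -0.004]]
[[-152.6, 0.4, -281.4], [-0.004, 0.616, -0.004]]
[[-169.5, 0.4, -312.7], [-0.005, 0.684, -0.005]]
[[-186.5, 0.5, -344.0], [-0.005, 0.752, -0.005]]
[[-203.4, 0.5, -375.3], [-0.006, 0.821, -0.006]]
[[-220.4, 0.6, -406.5], [-0.006, 0.889, -0.006]]
[[-237.3, 0.6, -437.8], [-0.007, 0.958, -0.007]]
```

View pics/w8.png

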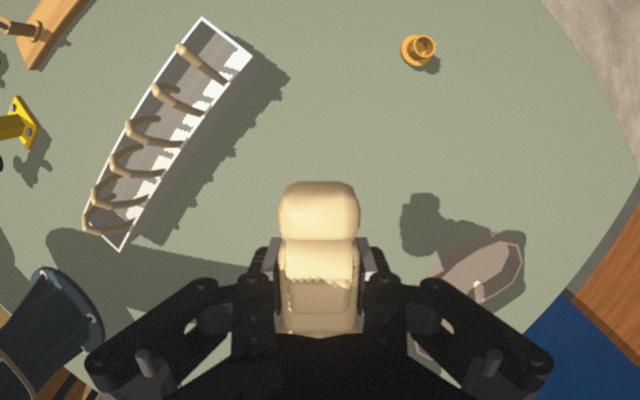

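View pics/z9.png

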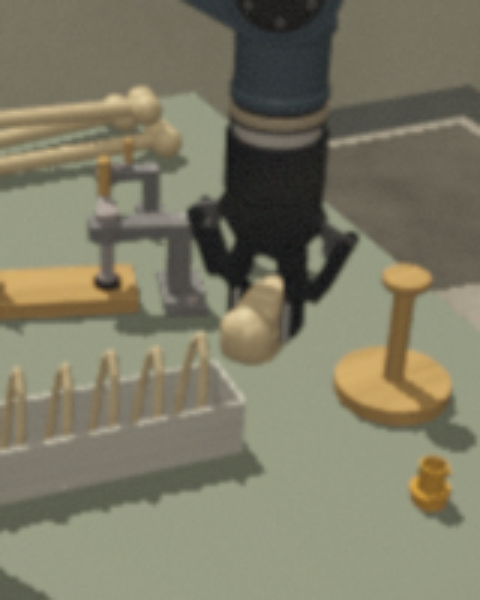

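```bash
python3 plan.py .372 .285 .31 163.2 16
```

```text
t 15.25 p [ 0.5398 -0.2312  0.3006] F [ 0.2 -0.4 -1. ] hd -141.94 j6 17.9 w 0.03350354819614084
[[-11.6, -0.7, -31.9], [-0.0, 0.06, -0.0]]
[[-23.3, -1.3, -63.7], [-0.0, 0.12, -0.0]]
[[-34.9, -2.0, -95.6], [-0.0, 0.18, -0.0]]
[[-46.5, -2.6, -127.5], [-0.0, 0.239, -0.0]]
[[-58.2, -3.3, -159.3], [-0.001, 0.299, -0.001]]
[[-69.8, -4.0, -191.2], [-0.001, 0.359, -0.001]]
[[-81.4, -4.6, -223.1], [-0.001, 0.419, -0.001]]
[[-93.1, -5.3, -254.9], [-0.001, 0.479, -0.001]]
[[-104.7, -5.9, -286.8], [-0.001, 0.539, -0.001]]
[[-116.3, -6.6, -318.6], [-0.001, 0.598, -0.001]]
[[-128.0, -7.3, -350.5], [-0.001, 0.658, -0.001]]
[[-139.6, -7.9, -382.4], [-0.001, 0.718, -0.001]]
[[-151.2, -8.6, -414.2], [-0.002, 0.778, -0.002]]
[[-162.9, -9.3, -446.1], [-0.002, 0.838, -0.002]]
[[-174.5, -9.9, -478.0], [-0.002, 0.898, -0.002]]
[[-186.1, -10.6, -509.8], [-0.002, 0.958, -0.002]]
```

Request:
step_arm(
  increments=[
    [[-5, 0, -14], [0, 0.03, 0], 1],
    [[-14, 0, -38], [0, 0.07, 0], 1],
    [[-25, -1, -66], [0, 0.12, 0], 1],
    [[-35, -2, -96], [0, 0.18, 0], 1],
    [[-46, -3, -127], [0, 0.24, 0], 1],
    [[-58, -3, -159], [0, 0.3, 0], 1],
    [[-70, -4, -191], [0, 0.36, 0], 1],
    [[-81, -5, -223], [0, 0.42, 0], 1],
    [[-93, -5, -255], [0, 0.48, 0], 1],
    [[-105, -6, -287], [0, 0.54, 0], 1],
    [[-116, -7, -319], [0, 0.6, 0], 1],
    [[-128, -7, -350], [0, 0.66, 0], 1],
  ],
)

```text
time: 16.25
ee_pos: [0.4228, 0.1246, 0.3051]
tcp_rot: [[-1.0, -0.002, 0.001], [-0.001, -0.002, -1.0], [0.002, -1.0, 0.002]]
ft_force: [0.5, -0.3, -0.2]
grip_width: 0.033
```

```bash
python3 plan.py .372 .285 .31 163.2 6
```

```text
t 16.25 p [0.4228 0.1246 0.3051] F [ 0.5 -0.3 -0.2] hd -179.94 j6 91.9 w 0.033021454106615576
[[8.4, -0.8, -26.7], [-0.0, 0.049, 0.0]]
[[16.9, -1.7, -53.5], [-0.001, 0.098, 0.001]]
[[25.3, -2.5, -80.2], [-0.001, 0.147, 0.001]]
[[33.8, -3.3, -106.9], [-0.001, 0.196, 0.001]]
[[42.2, -4.2, -133.7], [-0.002, 0.245, 0.002]]
[[50.7, -5.0, -160.4], [-0.002, 0.294, 0.002]]
```

Request:
step_arm(
  increments=[
    [[8, -1, -27], [0, 0.05, 0], 1],
    [[17, -2, -54], [0, 0.1, 0], 1],
    [[25, -3, -80], [0, 0.15, 0], 1],
    [[34, -4, -107], [0, 0.2, 0], 1],
    [[42, -5, -133], [0, 0.25, 0], 1],
    [[48, -5, -150], [0, 0.28, 0], 1],
    [[51, -5, -160], [0, 0.294, 0.002], 1],
    [[51, -5, -160], [0, 0.294, 0.002], 1],
    [[51, -5, -160], [0, 0.294, 0.002], 1],
    [[51, -5, -160], [0, 0.294, 0.002], 1],
  ],
)

```text
time: 17.08
ee_pos: [0.3714, 0.2839, 0.309]
tcp_rot: [[-0.957, -0.002, -0.289], [0.289, -0.003, -0.957], [0.001, -1.0, 0.004]]
ft_force: [0.3, -0.3, -0.9]
grip_width: 0.0335
```

```bash
python3 plan.py .372 .285 .31 163.2 1;python3 -c "
from h import *
shot('wrist','w9');o=bot.get_obs();print(o['qpos'],o['qvel'].round(1))
s=shot('top','t9')"
```

```text
t 17.0833 p [0.3714 0.2839 0.309 ] F [ 0.3 -0.3 -0.9] hd 163.22 j6 130.6 w 0.033536951589620966
[[-0.2, -1.0, -1.2], [-0.004, 0.0, 0.001]]
[ 23.6857792   17.7637781  103.50426999  -0.13426817  58.89444686
 130.57720856] [-0.5 -0.4 -0.3  0.2  0.2  0.3]
```

View pics/w9.png

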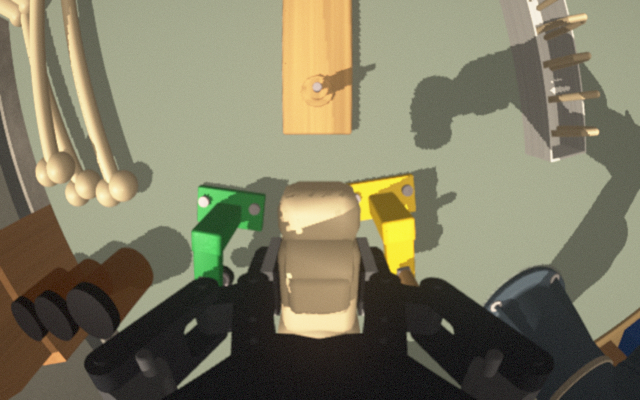

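Run:
```python
from h import *
c=load('w9'); im=c['color'][:,:,::-1]
cv2.imwrite('pics/z10.png',cv2.resize(im[50:145,265:365],None,fx=6,fy=6,interpolation=cv2.INTER_CUBIC))
for r in (30,60,110):
    row=cv2.cvtColor(c['color'],cv2.COLOR_RGB2HSV)[r]; xs=np.where((row[:,1]>90)&(row[:,0]<28)&(np.arange(640)>260)&(np.arange(640)<380))[0]
    a,b=wray(c,xs[0]-.5,r,.022),wray(c,xs[-1]+.5,r,.022); print(r,a[:2].round(4),b[:2].round(4),np.hypot(*(b-a)[:2]), ((a+b)/2)[:2].round(4))
```

```text
30 [0.5394 0.2762] [0.5165 0.2005] 0.07905186224759862 [0.528  0.2383]
60 [0.505  0.2864] [0.4819 0.2098] 0.07994005353525592 [0.4935 0.2481]
110 [0.4497 0.3034] [0.4267 0.2273] 0.07951116323162648 [0.4382 0.2653]
```

View pics/z10.png

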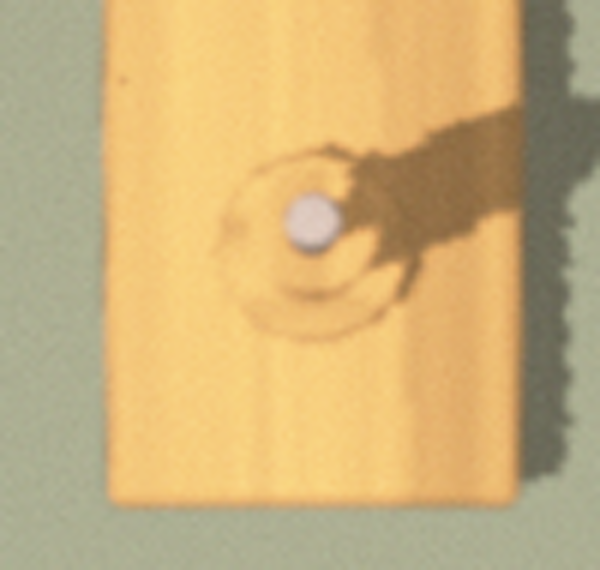

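Run:
```python
from h import *
c=load('w9'); g=lambda x,y,x0,y0,s:(x0+(x+.5)/s-.5,y0+(y+.5)/s-.5)
print('pin',wray(c,*g(312,219,265,50,6),.115))
e=wray(c,*g(312,503,265,50,6),.022); print('end',e, 'pin from end',e[:2]+.05*np.array([.957,-.29]))
print('foot', wray(c,*g(318,245,265,50,6),.03), c['T'].round(4).tolist())
print(np.degrees(np.arctan2(.2383-.2653,.528-.4382)))
t=load('t9'); cv2.imwrite('pics/z11.png',cv2.resize(t['color'][150:270,160:300,::-1],None,fx=5,fy=5,interpolation=cv2.INTER_CUBIC))
```

```text
pin [0.45848117 0.25880886 0.115     ]
end [0.41196849 0.27311971 0.022     ] pin from end [0.45981849 0.25861971]
foot [0.4585509  0.25791132 0.03      ] [[-0.2878, -0.9167, -0.2773, 0.4429], [-0.9577, 0.2765, 0.0799, 0.2627], [0.0035, 0.2885, -0.9575, 0.3768], [0.0, 0.0, 0.0, 1.0]]
-16.734359109788976
```

View pics/z11.png

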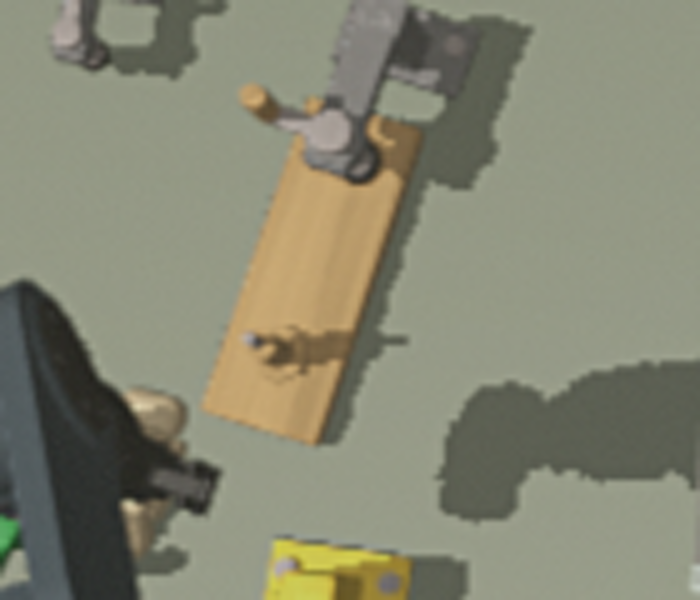

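```bash
python3 plan.py .4594 .2588 .25 163.25 1
```

```text
t 17.1833 p [0.3718 0.2837 0.3095] F [ 0.  -0.5 -0.6] hd 163.15 j6 130.6 w 0.033548956044026655
[[-91.1, 59.4, -1.7], [-0.003, -0.002, 0.0]]
```

Request:
step_arm(
  increments=[
    [[-8, 0, 0], [0, 0, 0], 1],
    [[-22, 5, 0], [0, 0, 0], 1],
    [[-40, 15, -1], [0, 0, 0], 1],
    [[-58, 28, -1], [0, 0, 0], 1],
    [[-74, 42, -1], [0, 0, 0], 1],
    [[-84, 52, -2], [-0.003, -0.002, 0], 1],
    [[-91, 58, -2], [-0.003, -0.002, 0], 1],
    [[-91, 59, -2], [-0.003, -0.002, 0], 1],
    [[-91, 59, -2], [-0.003, -0.002, 0], 1],
    [[-91, 59, -2], [-0.003, -0.002, 0], 1],
  ],
)

```text
time: 18.02
ee_pos: [0.4589, 0.2592, 0.2507]
tcp_rot: [[-0.958, -0.001, -0.288], [0.288, 0.0, -0.958], [0.001, -1.0, 0.0]]
ft_force: [-0.8, 0.6, -0.9]
grip_width: 0.0339
```

```bash
python3 plan.py .4594 .2588 .2075 163.25 1;python3 -c "
from h import *
s=shot('side','s10')['color'][:,:,::-1]
cv2.imwrite('pics/z12.png',cv2.resize(s[110:210,230:350],None,fx=6,fy=6,interpolation=cv2.INTER_CUBIC))
s=shot('top','t10')['color'][:,:,::-1]
cv2.imwrite('pics/z13.png',cv2.resize(s[150:270,160:300],None,fx=5,fy=5,interpolation=cv2.INTER_CUBIC))
shot('wrist','w10')"
```

```text
t 18.0167 p [0.4589 0.2592 0.2507] F [-0.8  0.6 -0.9] hd 163.27 j6 124.0 w 0.033850067181281425
[[-0.6, 43.2, 0.2], [-0.0, 0.0, 0.001]]
```

View pics/z12.png

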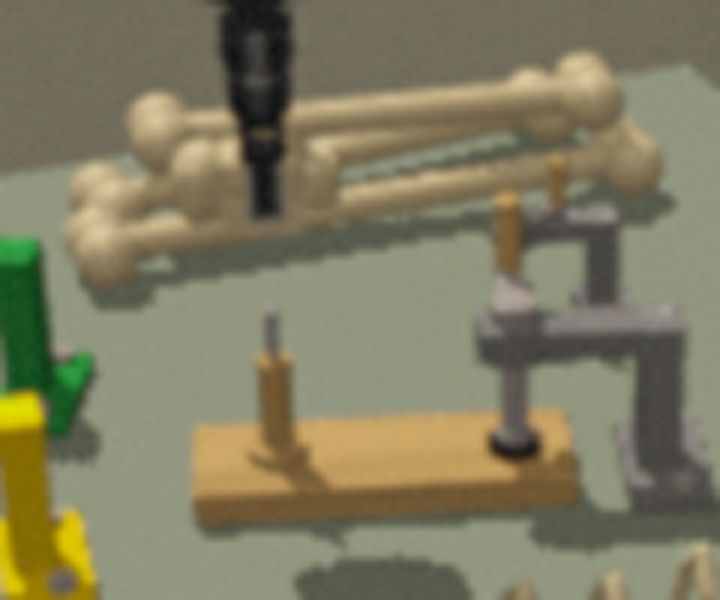

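View pics/w10.png

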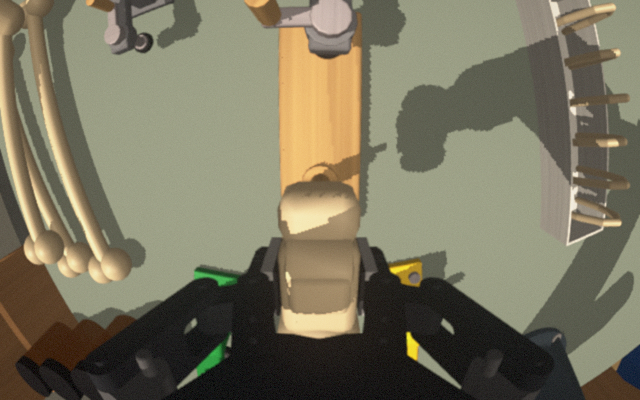

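Bone hangs above the pin (271,320 in the crop), level and lined up with the base. Slow descent.

Request:
step_arm(
  increments=[
    [[0, 6, 0], [0, 0, 0], 1],
    [[0, 12, 0], [0, 0, 0], 1],
    [[-1, 18, 0], [0, 0, 0], 1],
    [[-1, 24, 0], [0, 0, 0], 1],
    [[-1, 30, 0], [0, 0, 0], 1],
    [[-1, 35, 0], [0, 0, 0], 1],
    [[-1, 39, 0], [0, 0, 0], 1],
    [[-1, 42, 0], [0, 0, 0], 1],
    [[-1, 43, 0], [0, 0, 0], 1],
    [[-1, 43, 0], [0, 0, 0], 1],
  ],
)

```text
time: 19.0
ee_pos: [0.4599, 0.2592, 0.2078]
tcp_rot: [[-0.958, -0.0, -0.287], [0.287, 0.0, -0.958], [0.0, -1.0, -0.0]]
ft_force: [-0.4, 0.1, -1.7]
grip_width: 0.0337
```

```bash
python3 plan.py .4594 .2588 .2075 163.25 1;python3 -c "
from h import *
c=shot('side','s11');s=c['color'][:,:,::-1]
cv2.imwrite('pics/z14.png',cv2.resize(s[130:210,230:350],None,fx=6,fy=6,interpolation=cv2.INTER_CUBIC))
t=shot('top','t11')
s=t['color'][:,:,::-1]
cv2.imwrite('pics/z15.png',cv2.resize(s[150:270,160:300],None,fx=5,fy=5,interpolation=cv2.INTER_CUBIC))
print(bot.get_obs()['tcp_rot'])
"
```

```text
t 19.0 p [0.4599 0.2592 0.2078] F [-0.4  0.1 -1.7] hd 163.32 j6 123.9 w 0.03366646397668992
[[0.3, 0.3, 0.5], [0.0, 0.001, 0.0]]
[[-9.57896637e-01  8.14581434e-04 -2.87112121e-01]
 [ 2.87112669e-01  6.60623724e-04 -9.57896591e-01]
 [-5.90611700e-04 -9.99999450e-01 -8.66685893e-04]]
```

View pics/z14.png

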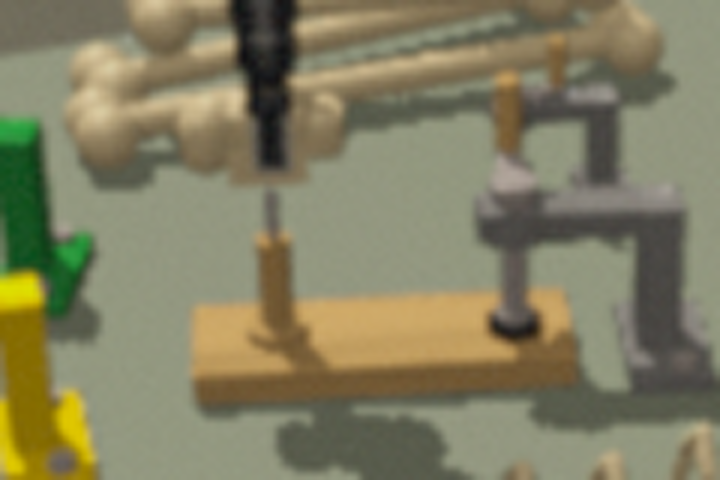

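View pics/z15.png

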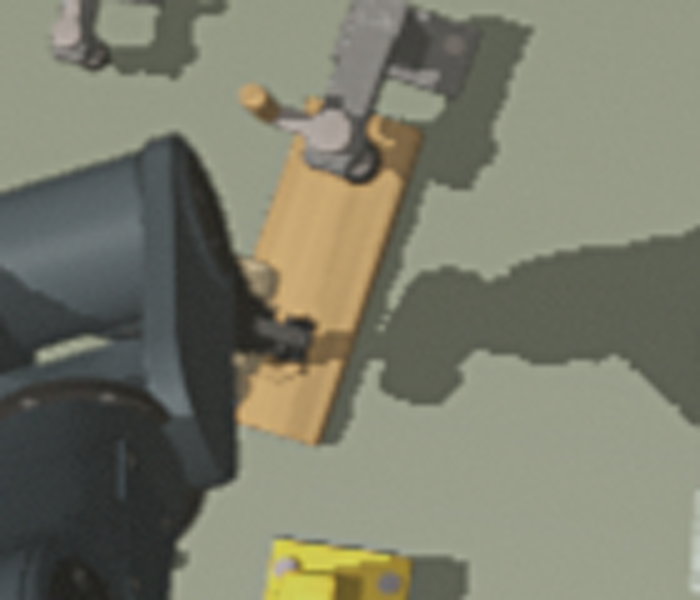

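```bash
python3 -c "
from h import *
s=load('s11')['color'][:,:,::-1]
cv2.imwrite('pics/z16.png',cv2.resize(s[140:182,258:290],None,fx=14,fy=14,interpolation=cv2.INTER_CUBIC))
"
```

```text
(no output)
```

View pics/z16.png

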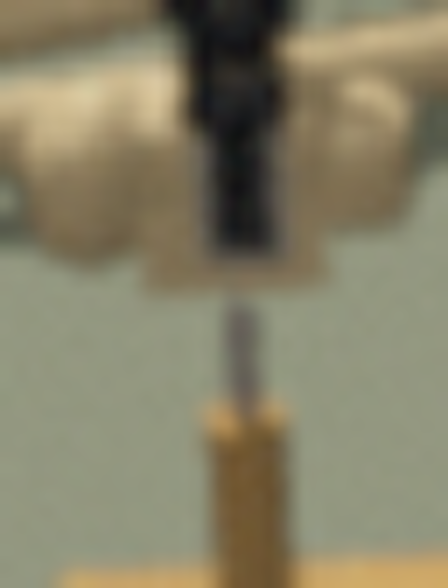

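Run:
```python
from h import *
c=load('s11'); g=lambda x,y:(258+(x+.5)/14-.5,140+(y+.5)/14-.5)
sx=np.array([.957,-.29]); sy=np.array([.29,.957])
L=ray(c,*g(141,292),.1264)[:2]; Rr=ray(c,*g(329,290),.1264)[:2]; pin=ray(c,*g(236,303),.115)[:2]
post=ray(c,*g(247,402),.085)[:2]
print(L,Rr,'len',np.hypot(*(Rr-L)),'pin',pin,'post',post)
mid=(L+Rr)/2-.0005*sx+.017*sy
print('bone-pin  along',(mid-pin)@sx,'lat',(mid-pin)@sy, 'post',(mid-post)@sx)
```

```text
[0.43174441 0.25113081] [0.47307951 0.23522923] len 0.04428826712779556 pin [0.45679004 0.25842493] post [0.45947382 0.26361578]
bone-pin  along -0.0002687645484731911 lat 0.0011401114151070569 post -0.001331797897702421
```

Request:
step_arm(
  increments=[
    [[0, 1, 0], [0, 0, 0], 1],
    [[0, 1, 0], [0, 0, 0], 1],
    [[0, 1, 0], [0, 0, 0], 1],
    [[0, 1, 0], [0, 0, 0], 1],
    [[0, 1, 0], [0, 0, 0], 1],
    [[0, 1, 0], [0, 0, 0], 1],
  ],
)

```text
time: 19.6
ee_pos: [0.4601, 0.2593, 0.2073]
tcp_rot: [[-0.958, 0.001, -0.287], [0.287, 0.001, -0.958], [-0.001, -1.0, -0.001]]
ft_force: [0.3, -0.3, -1.0]
grip_width: 0.0336
```

```bash
python3 -c "
from plant import bot
o=bot.get_obs(); print(o['time'],o['ee_pos'],o['ft_force'],o['qvel'].round(2),o['grip_width'])
print(bot.hand_in())"
```

```text
19.6 [0.46011491 0.25926277 0.20734013] [ 0.27614829 -0.30270811 -1.04949675] [ 0.01  0.04  0.04 -0.07 -0.07 -0.05] 0.033622135158389986
the job is handed in; nothing more can be done
None
```

I turned the crank about 455° clockwise, until the knob stopped and the side force rose to about 37 N. I then gripped the bone by its waist, carried it over the ribs with its underside about 0.22 m up, and handed in at 19.6 s with it held still over the pin.

**Last checks before hand-in:**
- **Position over the pin:** the side view puts the bore about 1 mm from the pin sideways. The tool pose puts the bore mouth about 11 mm above the tip.
- **Heading and tilt:** the bone is within about 0.01 rad of the base's direction, and its tilt is below 0.01 rad.
- **Grip and stillness:** the opening is 33.6 mm and the joints are practically still.
- **Stand:** two wrist views, before clamping and with the bone in hand, put the pin within about 1 mm of the same place.

**Not measured or not in full agreement:**
- **Pad force:** I couldn't measure it. I infer a firm clamp from the stop and from the pad seen resting on the base.
- **Pin position:** the top and side cameras differ from the wrist camera by a few mm, up to about 9 mm in the side view. I used the wrist readings, which agreed to about 1 mm when viewed from opposite directions.
- **Waist length:** in the side view it measured about 44 mm against the stated 37 mm, so the sideways check at the pin is good to only about 2 mm.
- **Gripper heading:** I had to turn it half round before the grasp, because the last joint came within 0.1° of its limit. It read as still inside its range.

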